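Zero the bench scale and weigh a batch of sugar cakes

ROBOT

A 6-joint arm with a two-finger parallel gripper is mounted at the origin on the work surface. World frame = base frame: x ahead of the robot, y to its left, z up, the work surface at z = 0. Lengths are in mm, angles in rad, forces in N, time in s.
With the tool pointing down it reaches from about 400 to 925 mm from the base axis. Payload 12.5 kg.
Tool frame: the origin (TCP) lies midway between the tips of the shut fingers; the grasp point (between the pads) lies 19 mm behind it; z points along the fingers, y is the line along which they close (so a half turn about z gives the same grasp; the last joint's range is limited). The gripper opens to 95 mm and grips with 3 to 60 N. Pads are 20 mm wide; open, the fingers measure 119 mm over their backs; the gripper's body (75 mm by 180 mm) begins 59 mm behind the grasp point.
Start: joints at [1.011, 0.491, 1.559, -0, 1.092, -0.106], TCP at [273.977, 561.768, 214.661] pointing down, gripper open.
Joint ranges: [-3.1, 3.1], [-0.84, 2.19], [0.05, 2.79], [-1.13, 4.28], [0.06, 2.93], [-2.69, 2.69]. Speed limits (rad/s): [2.22, 2.22, 2.79, 3.14, 3.14, 3.14].

INTERFACE

Orientations are given as [roll, pitch, yaw] about the fixed x, y, z axes, in that order (R = Rz(yaw) Ry(pitch) Rx(roll)).
In Python, from cell import env gives the robot as it stands.
- The arm moves only by the tool carry_out, never from a script. Its argument "series" is a list of rows, each a list of 4 numbers: the shift along the world's x, y, z normalised to -1 to 1, where 1 is 5 cm, then the turn about the world's z normalised to -1 to 1, where 1 is 6 degrees. In form: [[x, y, z, turn], ...]. A call has exactly 5 rows; each row shifts and turns the commanded pose from where the row before left it; what a row does not reach is not made up. A row lasts 1/10 s, in which the tool goes at most 50 mm and 8.59 degrees, less where a joint would pass 70% of its speed; a pose out of reach is approached as far as the arm can. A call with a number of a shift or a turn outside -1 to 1 is refused whole. A call with a gripper value outside its range is refused whole. "fingers" is the closure, from -1 (fully open) to 1 (shut), set as the call begins (left out, the last holds). The fingers move at their own pace and stop on an object; the grip force is fixed at half the most. Time passes only in rows, so rows that do not move let the fingers close, or fill a call up. It gives the time, the measured TCP pose, the force, the opening and the grip force at its end, in the units of the state.
- env.state(): the state, without advancing time (a new reading comes with each control period).
- env.read_camera(name): name is "scene" or "top" or "wrist"; returns the picture (480x640x3 uint8, red, green, blue); there is no depth.
- env.calibration(name): a dict with "K" (3x3 intrinsics, pixels), "dist" ([k1, k2, p1, p2, k3] as OpenCV has them; the pictures are not rectified), "pose" (4x4, takes a point from camera to world coordinates). Camera axes: x right, y down, z forward; pixel columns grow to the right and rows downward; lengths in mm; the calibration is good to about 2 mm. A picture is of the moment at which its call begins: read the wrist's pose just before it. calibration takes no time and is no camera call; for the wrist camera it gives the pose at the moment of the call.
- env.job_done(): hands the job in; it is judged then, once.
Trained networks look in the newest picture that a camera, given by its name, has taken for a name from the list of things; names that differ only in an ending like _2 or _b are one class to them, and where a whole thing is asked for, a point or a joint stands for the part that bears it (a point fixed in the world has none). Each returns a list of dicts, best first, with "conf" (0 to 1); they miss things now and then, are a little off and sometimes report something else, mostly with a low value. They report only what shows in the picture. A call takes as long as a camera call. They do not tell look-alikes from the thing itself.
- env.look_for(camera, label): "position" ([row, column] as shares, 0 to 1, of the picture: columns of its width, rows of its height, amid what is visible of it).
The state is a dict: "t": time; "joints": joint angles; "qvel": joint speeds; "tau": joint torques, N m; "eef_pos": TCP position; "tcp_rot": TCP orientation; "ft_force": force on the tool from outside, world axes, zero at the start; "moment": the same for the moment, N m; "opening": opening from 0.0 (shut) to 1.0 (fully open); "grip_force": force on a finger pad.
Only numpy, scipy, OpenCV 4.12 (cv2) and the standard library are available. Lean on these libraries where they do the work, as an engineer would, in place of code of your own. Each camera call takes 0.05 s, during which the arm holds its last target. There are 200 camera calls.

TASK

Two steel check weights were left on the scale, the big one on the panel over the recessed button and the small one on the pan: stand both back in their shallow wooden tray, then zero the empty scale by pushing the button right down with the tip of the stylus. After that lay every sugar cake from the paper sheet flat on the scale's pan, side by side, and record their weight by pushing the button down with the stylus once more, the whole batch on the pan. Finish with the stylus upright in its wooden stand, the cakes still on the pan and both weights standing in the tray, and do not disturb the other things on the table.

Things in the scene. Friction and masses are not known exactly. Their poses are not given: they have to be found in the camera images.
- scale: White bench scale, fixed to the table, 270 x 320 mm; origin under its centre on the table, x away from the robot at yaw 0, z up. Its panel (80 x 300 mm, top at z = 50 mm, centre at x = -95 mm) is the strip on its -x side; the pan lies behind. A dark display lies on the panel at y = +60 mm, and a round well of 18 mm diameter at y = -70 mm, with the button at the bottom.
- pan (a point): Centre of the pan's flat floor, 53 mm above the table; axes as the scale's. The steel pan measures 184 mm (x) by 314 mm (y) inside and has a rim 13 mm high above the floor, 3 mm thick.
- button (a joint): Travel of the round spring button (15 mm diameter), m: 0 is up, 0.005 fully down; 5 N holds it fully down. A push counts from 0.003.
- button_top (a point): Centre of the button's top face, 7 mm below the panel's top while it is up, in the 18 mm well; z up.
- stand: Wooden block 70 x 70 x 56 mm, fixed; origin under its centre, z up. An upright hole of 18 mm diameter, 52 mm deep, chamfered 3 mm, in the middle of its top holds the stylus.
- stylus: Stylus, 100 mm long, 60 g, loose; at the start upright in the stand. Origin at the tip, z along it towards the black handle. Steel tip 7 mm in diameter to z = 18 mm, shank 10 mm to z = 45 mm, collar 28 mm in diameter from z = 45 to 50 mm (it rests on the stand's top), round handle 16 mm in diameter from z = 50 to 100 mm.
- stylus_tip (a point): The tip's end, the stylus's origin.
- weight: Big steel check weight, 500 g, loose: cylinder 40 mm in diameter to z = 46 mm, then a neck and a knob 20 mm in diameter, 70 mm high in all. Origin in the centre of its underside, z up. At the start it stands on the scale's panel and covers the well.
- small_weight: Small steel check weight, 200 g, loose: cylinder 30 mm in diameter to z = 34 mm, then a neck and a knob 15 mm in diameter, 53 mm high in all. Origin in the centre of its underside, z up. At the start it stands on the pan.
- weight_tray: Shallow wooden tray, fixed, 150 mm (x) by 110 mm (y) outside, walls 5 mm thick and 14 mm high, floor 5 mm thick; origin under its centre, z up.
- sheet: Sheet of paper, fixed, 250 x 240 mm, 2 mm thick; origin under its centre.
- cake0: Brown sugar cake, a disc 56 mm in diameter and 26 mm high, 90 g, loose; origin in the centre of its underside, z up. At the start on the paper sheet; some of the four may be absent.
- cake1: Brown sugar cake, a disc 56 mm in diameter and 26 mm high, 90 g, loose; origin in the centre of its underside, z up. At the start on the paper sheet; some of the four may be absent.
- cake2: Brown sugar cake, a disc 56 mm in diameter and 26 mm high, 90 g, loose; origin in the centre of its underside, z up. At the start on the paper sheet; some of the four may be absent.
- cake3: Brown sugar cake, a disc 56 mm in diameter and 26 mm high, 90 g, loose; origin in the centre of its underside, z up. At the start on the paper sheet; some of the four may be absent.
- tape: Bystander: roll of packing tape; leave it where it is. Origin at its underside.
- mug: Bystander: white mug; leave it where it is. Origin at its underside.
- jar: Bystander: glass jar; leave it where it is. Origin at its underside.
- stamp: Bystander: wooden hand stamp; leave it where it is. Origin at its underside.
- papers: Bystander: stack of wrapping papers; leave it where it is. Origin at its underside.
- scoop_bowl: Bystander: small steel bowl; leave it where it is. Origin at its underside.
There are look-alikes about, which are no part of the job. There is more than one size of the weight_tray; the job needs the largest.

How it is judged:
By the outcome, as a careful person would: the job done as asked, in the order asked, and still so for the second after the job is handed in, with the robot touching nothing.
Of cake0, cake1, cake2, cake3 only 2 to 4 are there at a start; the rules pass over those that are not, and their reading is None.
At some moment in a run one of cake0, cake1, cake2, cake3 may be knocked a few centimetres aside while the robot is not near it.
It also fails if it takes over 208 s, if anything falls off the work surface, if the arm or the gripper's body presses on something with over 40 N, if the wrist force passes 120 N, or if a joint passes its speed limit or range.

## Working session

There is one attempt and no reset: what is moved stays moved. The work goes in short steps, Python scripts to look and compute and a tool call to move; the robot and the scene stay as the last step left them, time stands still between calls to the robot, and variables do not carry over. Pictures are saved under pics/ and viewed, at most 14 in all, crops included, and the job is handed in when it is done.

Besides the shell and the picture viewer there is one more tool, called after "Call:" as name(argument=value, ...) on one line, values as JSON. carry_out: Moves the arm, as the interface text tells. Its arguments: {"type":"object","properties":{"series":{"type":"array","items":{"type":"array","items":{"type":"number","minimum":-1,"maximum":1}}},"fingers":{"type":"number"}},"required":["series"]}

```bash
ls; mkdir -p pics; python3 - <<'E'
from cell import env
import cv2
s=env.state();print({k:s[k] for k in("t","eef_pos","tcp_rot","opening")})
for n in("top","scene"):
    im=env.read_camera(n);cv2.imwrite(f"pics/{n}0.png",im[:,:,::-1])
    c=env.calibration(n);print(n,c)
    for l in "scale button_top stand stylus weight small_weight weight_tray sheet cake0 tape mug jar stamp papers scoop_bowl".split():
        print(l,[(round(d["position"][1]*640),round(d["position"][0]*480),round(d["conf"],2)) for d in env.look_for(n,l)])
print(env.state()["t"])
E
```

```text
pics
{'t': 0.0, 'eef_pos': array([273.8308561 , 561.56205253, 214.05179973]), 'tcp_rot': array([-3.14049373e+00, -1.34936775e-04,  2.68780543e+00]), 'opening': 1.0003159298496187}
top {'K': array([[510.69923762,   0.        , 319.467838  ],
       [  0.        , 510.69923762, 230.03611823],
       [  0.        ,   0.        ,   1.        ]]), 'dist': array([-0.00915269,  0.        ,  0.        ,  0.        ,  0.        ]), 'pose': array([[-3.45091735e-02, -9.75846463e-01,  2.15714620e-01,
         2.21185403e+02],
       [-9.99403831e-01,  3.34692689e-02, -8.47291886e-03,
         6.23404068e+01],
       [ 1.04845727e-03, -2.15878411e-01, -9.76419691e-01,
         1.31398609e+03],
       [ 0.00000000e+00,  0.00000000e+00,  0.00000000e+00,
         1.00000000e+00]])}
scale [(305, 211, 0.98)]
button_top [(306, 210, 0.38)]
stand [(204, 258, 0.66), (307, 212, 0.42)]
stylus [(200, 256, 0.7)]
weight [(344, 237, 0.81)]
small_weight []
weight_tray [(150, 197, 0.79), (156, 304, 0.63), (203, 260, 0.23)]
sheet [(456, 231, 0.59)]
cake0 [(473, 210, 0.95), (475, 246, 0.93), (444, 246, 0.65), (440,
[... 665 characters left out ...]
5e-02, -6.61857243e-01, -7.49498900e-01,
         8.97557082e+02],
       [ 0.00000000e+00,  0.00000000e+00,  0.00000000e+00,
         1.00000000e+00]])}
scale [(288, 277, 0.93)]
button_top []
stand []
stylus [(421, 341, 0.82), (415, 352, 0.49), (252, 381, 0.45)]
weight [(310, 219, 0.58), (254, 380, 0.31)]
small_weight [(277, 248, 0.68)]
weight_tray [(501, 387, 0.89), (336, 386, 0.78), (380, 468, 0.65)]
sheet [(248, 168, 0.7), (310, 219, 0.55)]
cake0 [(229, 178, 0.94), (255, 145, 0.89), (219, 158, 0.54), (322, 140, 0.47)]
tape [(169, 208, 0.56)]
mug [(477, 300, 0.86), (420, 340, 0.57)]
jar [(250, 382, 0.56)]
stamp [(336, 180, 0.78)]
papers [(322, 137, 0.87)]
scoop_bowl [(427, 270, 0.88)]
1.6
```

View pics/top0.png

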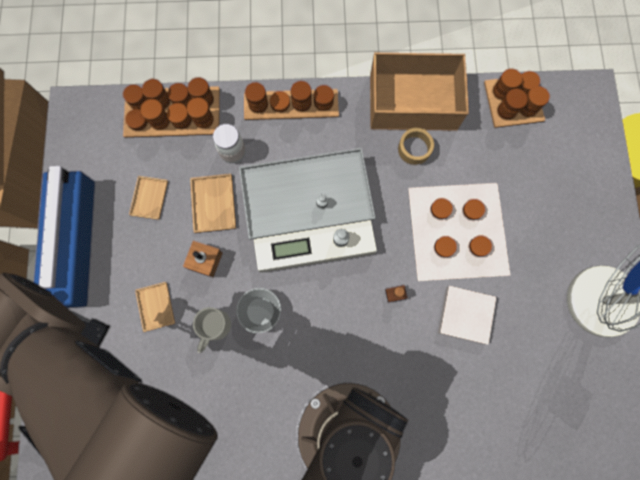

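View pics/scene0.png

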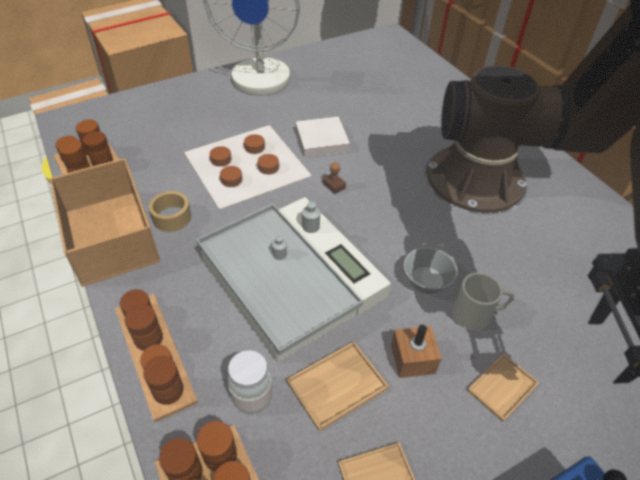

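The four cakes on the sheet are at top-view pixels (442,209), (474,210), (446,246) and (480,246). The cakes on the boards at the back, (170,105), (290,98) and (518,95), are look-alikes.

There are three trays: (150,198), (213,203) and (155,306). The largest is (213,203), next to the scale. The big weight is at (342,238), the small one at (322,202), and the stylus is in its stand at (202,258).

```bash
cat > h.py <<'E'
from cell import env
import cv2, numpy as np
def ray(c,uv):
    p=cv2.undistortPoints(np.array([[uv]],float),c["K"],c["dist"])[0,0]
    T=c["pose"]; d=T[:3,:3]@[p[0],p[1],1]; return T[:3,3],d/np.linalg.norm(d)
def atz(c,uv,z):
    o,d=ray(c,uv); return o+d*(z-o[2])/d[2]
def tri(obs):
    A=np.zeros((3,3));b=np.zeros(3);R=[ray(*x) for x in obs]
    for o,d in R:
        P=np.eye(3)-np.outer(d,d);A+=P;b+=P@o
    x=np.linalg.solve(A,b);return x,max(np.linalg.norm((np.eye(3)-np.outer(d,d))@(x-o)) for o,d in R)
def proj(c,X):
    T=np.linalg.inv(c["pose"]);r=cv2.Rodrigues(T[:3,:3])[0]
    return cv2.projectPoints(np.array(X,float).reshape(-1,3),r,T[:3,3],c["K"],c["dist"])[0].reshape(-1,2)
E
python3 - <<'E'
from h import *
np.set_printoptions(precision=1,suppress=True)
t,s=env.calibration("top"),env.calibration("scene")
for n,a,b in [("weight knob",(341,233),(311,207)),("small knob",(321,198),(280,240)),("cakeA top",(442,208),(220,155)),("cakeB",(474,209),(255,143)),("cakeC",(445,245),(231,175)),("cakeD",(480,245),(268,162)),("stylus",(197,255),(422,328)),("display",(291,248),(347,264)),("tape",(417,145),(170,210))]:
    # try all cake pairings loosely
    print(n,*tri([(t,a),(s,b)]))
print("cakes z28",[atz(t,p,28)[:2] for p in [(442,208),(474,209),(445,245),(480,245)]])
print("cakes scene z28",[atz(s,p,28)[:2] for p in [(220,155),(255,143),(231,175),(268,162)]])
print("tray corners",[atz(t,p,14)[:2] for p in [(191,177),(233,175),(236,229),(195,233)]])
print("other trays",[[atz(t,p,14)[:2] for p in q] for q in ([(138,178),(168,179),(160,220),(130,215)],[(136,290),(166,283),(175,323),(147,331)])])
print("scale panel",[atz(t,p,50)[:2] for p in [(258,270),(378,254)]],"pan",[atz(t,p,66)[:2] for p in [(242,167),(361,150),(374,220),(249,236)]])
print("stand",[atz(t,p,56)[:2] for p in [(193,242),(222,247),(214,276),(185,270)]])
print("bowl/mug/jar/stamp",[atz(t,p,40)[:2] for p in [(259,312),(210,324),(227,140),(398,293)]])
E
```

```text
weight knob [476.2   1.7 110.1] 2.274775736140295
small knob [569.3  46.3  98.1] 1.8076563732883686
cakeA top [ 557.3 -269.    73.6] 18.181974156096597
cakeB [ 502.8 -308.1   89.2] 35.87149784282611
cakeC [ 502.8 -311.9  -50.8] 38.667489568520324
cakeD [ 441.9 -361.4  -39.4] 27.90752614267347
stylus [437.2 349.3 100.6] 0.9428722289608641
display [456.2 125.9  45.6] 1.7304084759443341
tape [ 729.2 -217.6   21.3] 3.2244812688866915
cakes z28 [array([ 553.1, -270. ]), array([ 547.6, -353.2]), array([ 455. , -269.2]), array([ 451.9, -359.1])]
cakes scene z28 [array([ 553.8, -340.3]), array([ 454.9, -344.9]), array([ 557.7, -256.4]), array([ 456.6, -260. ])]
tray corners [array([665. , 388.8]), array([666.8, 276.7]), array([518.6, 268.5]), array([511.6, 375.3])]
other trays [[array([667.2, 530.3]), array([661.6, 450. ]), array([549.6, 467.7]), array([565.9, 547. ])], [array([368.3, 522.8]), array([383.6, 447. ]), array([282.2, 421.4]), array([264.8, 490.9])]]
scale panel [array([403.8, 208. ]), array([433.8, -93.3])] pan [array([669.8, 245. ]), array([705.7, -63.5]), array([518. , -86.4]), array([487.7, 227.8])]
stand [array([479.2, 369.8]), array([464. , 296.9]), array([391.7, 316.2]), array([409.1, 388.3])]
bowl/mug/jar/stamp [array([300.7, 207.6]), array([275.6, 328.2]), array([756.2, 288.6]), array([ 335.6, -138.5])]
```

Call:
carry_out(series=[[0.4,-1,0.6,-0.8],[0.6,-1,0.8,-0.8],[0.8,-1,0.8,-0.8],[0.8,-1,0,-0.8],[0.8,-1,0,0]], fingers=-1)

```text
t: 2.1
eef_pos: [401.2, 373.3, 294.8]
tcp_rot: [3.139, 0.0, 2.351]
ft_force: [0.9, 0.5, -0.1]
opening: 0.999
grip_force: 0.0
```

```bash
python3 - <<'E'
from h import *
np.set_printoptions(precision=3,suppress=True)
s=env.state();print(s["t"],s["eef_pos"],s["tcp_rot"],s["joints"])
c=env.calibration("wrist");print(c)
cv2.imwrite("pics/w1.png",env.read_camera("wrist")[:,:,::-1])
E
```

```text
2.1 [401.241 373.317 294.843] [3.139 0.    2.351] [ 0.629  0.305  1.638 -0.     1.196 -0.151]
{'K': array([[416.86 ,   0.   , 325.516],
       [  0.   , 416.86 , 238.874],
       [  0.   ,   0.   ,   1.   ]]), 'dist': array([-0.047,  0.   ,  0.   ,  0.   ,  0.   ]), 'pose': array([[  0.712,   0.683,   0.166, 354.453],
       [  0.703,  -0.692,  -0.165, 420.094],
       [  0.002,   0.234,  -0.972, 464.797],
       [  0.   ,   0.   ,   0.   ,   1.   ]])}
```

View pics/w1.png

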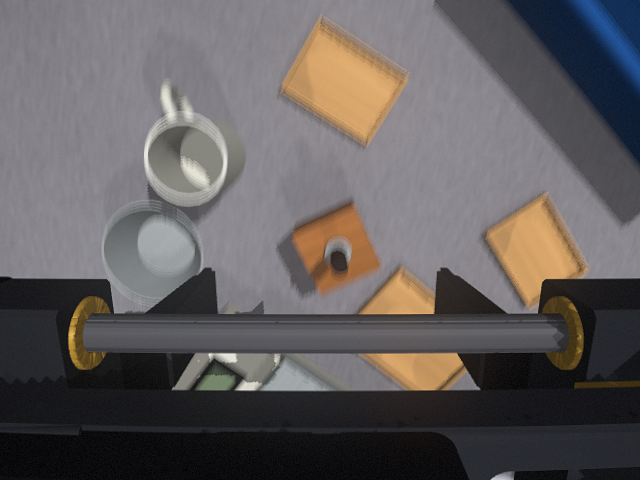

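Wrist view: the stylus top is at (339,262) in its stand, with the mug at (187,157) and the bowl at (152,247). There are three trays; the largest, at (415,325), is partly hidden by the gripper. The camera sees toward -x,+y of the tool, so I'll take three more views.

Call:
carry_out(series=[[0.8,-0.4,0.4,0],[0.8,-0.5,0.4,0],[0.8,-0.5,0.4,0],[0,0,0,0],[0,0,0,0]])

```text
t: 2.65
eef_pos: [518.8, 305.3, 352.5]
tcp_rot: [-3.141, -0.0, 2.351]
ft_force: [-0.6, -0.0, -0.3]
opening: 1.001
grip_force: 0.0
```

```bash
cat >> h.py <<'E'
import pickle
def snap(name):
    s=env.state();c=env.calibration("wrist");im=env.read_camera("wrist")
    cv2.imwrite(f"pics/{name}.png",im[:,:,::-1]);pickle.dump(c,open(f"pics/{name}.pkl","wb"));return c,im
def cal(name): return pickle.load(open(f"pics/{name}.pkl","rb"))
def px(cam,l): return [(round(d["position"][1]*640,1),round(d["position"][0]*480,1),round(d["conf"],2)) for d in env.look_for(cam,l)]
E
python3 -c "
from h import *
snap('w2')
for l in ('stylus','weight_tray'):print(l,px('wrist',l))"
```

```text
stylus [(302.5, 118.5, 0.82)]
weight_tray [(497.5, 128.5, 0.88), (382.1, 222.3, 0.78), (131.5, 120.7, 0.68), (294.4, 118.5, 0.25)]
```

Call:
carry_out(series=[[1,0,0,0],[1,0,0,0],[1,-0.4,0,0],[0,0,0,0],[0,0,0,0]])

```text
t: 3.3
eef_pos: [664.7, 287.8, 351.4]
tcp_rot: [-3.14, -0.001, 2.353]
ft_force: [0.2, 0.8, -0.4]
opening: 1.0
grip_force: 0.0
```

```bash
python3 -c "
from h import *
snap('w3')
for l in ('stylus','weight_tray'):print(l,px('wrist',l))"
```

```text
stylus [(216.6, 6.3, 0.84)]
weight_tray [(430.7, 34.4, 0.93), (311.3, 126.5, 0.72)]
```

Call:
carry_out(series=[[0,-1,0,0],[0,-1,0,0],[-0.6,-1,0,0],[-0.8,-1,0,0],[-0.6,-1,0,0]])

```text
t: 3.95
eef_pos: [579.6, 62.3, 353.6]
tcp_rot: [3.141, 0.001, 2.354]
ft_force: [1.6, -0.3, -0.7]
opening: 1.003
grip_force: 0.0
```

Call:
carry_out(series=[[0,-1,0,0],[0,0,0,0],[0,0,0,0],[0,0,0,0],[0,0,0,0]])

```text
t: 4.45
eef_pos: [582.1, 14.0, 352.9]
tcp_rot: [3.141, -0.0, 2.355]
ft_force: [0.2, 0.3, -0.2]
opening: 1.001
grip_force: 0.0
```

```bash
python3 -c "
from h import *
snap('w4');print(env.state()['eef_pos'])
for l in ('weight','small_weight','scale','button_top'):print(l,px('wrist',l))
a=[cv2.imread(f'pics/w{i}.png')[:300] for i in (2,3,4)]
a=[cv2.resize(x,(400,188)) for x in a]
cv2.imwrite('pics/m1.png',np.vstack([cv2.imread(f'pics/w{i}.png')[:290] for i in (3,4)]))"
```

```text
[582.1538928   13.91373145 352.78635877]
weight [(244.4, 136.7, 0.59)]
small_weight [(341.6, 173.0, 0.9)]
scale [(362.5, 135.7, 0.9)]
button_top [(243.5, 136.4, 0.29)]
```

View pics/m1.png

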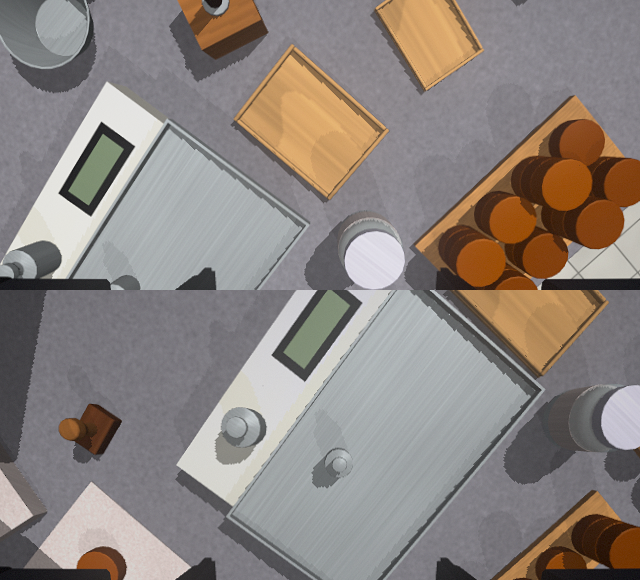

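```bash
python3 - <<'E'
from h import *
np.set_printoptions(precision=1,suppress=True)
w1c=None
c3,c4,c2=cal("w3"),cal("w4"),cal("w2");t,s=env.calibration("top"),env.calibration("scene")
print("tray",[atz(c3,p,14)[:2] for p in [(292,45),(387,128),(327,199),(234,122)]])
print("tray ctr tri w3,w2,scene", tri([(c3,(311,121)),(t,(213,203))]))
print("panel corners",atz(c3,(107,82),50)[:2],atz(c4,(178,176),50)[:2])
print("disp w3",[atz(c3,p,50)[:2] for p in [(104,123),(134,138),(91,215),(59,195)]])
print("disp w4",[atz(c4,p,50)[:2] for p in [(304,90),(273,65)]])
print("pan rim",[atz(c3,p,66)[:2] for p in [(168,122),(309,222)]],[atz(c4,p,66)[:2] for p in [(543,100),(228,227)]])
print("pan rim tri",tri([(c3,(309,222)),(c4,(543,100))]))
print("weight knob",tri([(c4,(235,137)),(s,(311,205)),(t,(341,233))]),atz(c4,(235,137),120)[:2])
print("small knob",tri([(c4,(339,174)),(s,(280,240)),(t,(321,198))]),atz(c4,(339,174),106)[:2])
print("stylus w2/ t/ s",tri([(c2,(302,128)),(t,(197,255)),(s,(422,328))]))
E
python3 -c "
import cv2
a=cv2.imread('pics/w2.png')[60:200,220:420];b=cv2.imread('pics/w4.png')[90:210,180:380]
import numpy as np
cv2.imwrite('pics/m2.png',np.vstack([cv2.resize(x,None,fx=2.2,fy=2.2) for x in(a,b)]))"
```

```text
tray [array([516.4, 381.9]), array([659.8, 394.6]), array([669. , 284.7]), array([526.6, 272.4])]
tray ctr tri w3,w2,scene (array([591.8, 334.1,   5.1]), np.float64(3.447728615485031))
panel corners [404.7 211.1] [445.3 -85.8]
disp w3 [array([429.5, 174.7]), array([464.3, 185.7]), array([482.8,  81.6]), array([441.1,  73.5])]
disp w4 [array([482.3,  81.1]), array([440.9,  76.1])]
pan rim [array([485.4, 229.4]), array([667.8, 257.5])] [array([669.5, 253.3]), array([525.6, -84.6])]
pan rim tri (array([669.7, 256. ,  60.3]), np.float64(1.4204207587165918))
weight knob (array([474.6,   1.5, 115.7]), np.float64(2.36920276415099)) [473.4   1.9]
small knob (array([569.3,  46.1,  97.9]), np.float64(1.9395742388598405)) [568.8  46.1]
stylus w2/ t/ s (array([441.1, 347.5, 101.3]), np.float64(8.333723573930458))
```

View pics/m2.png

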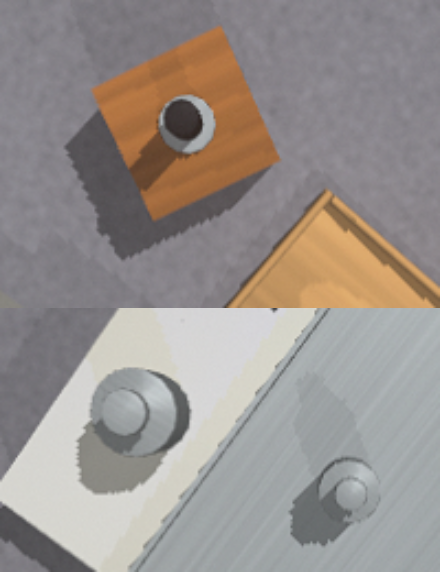

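Crop of w2 and w4: the stylus handle top is at (303,114) in w2. In w4 the big knob is at (236,137) on the panel and the small knob at (339,174) on the pan.

```bash
python3 - <<'E'
from h import *
np.set_printoptions(precision=1,suppress=True)
c3,c4,c2=cal("w3"),cal("w4"),cal("w2");t,s=env.calibration("top"),env.calibration("scene")
print(tri([(c2,(303.2,114.1)),(t,(197,255)),(s,(422,328))]),atz(c2,(303.2,114.1),111)[:2],atz(c2,(305,116.4),61)[:2])
print("big",atz(c4,(236.4,137.3),120)[:2],atz(c4,(243.2,136.8),96)[:2])
print("small",atz(c4,(339.1,174.1),106)[:2],atz(c4,(337.7,172.3),87)[:2])
print(env.state()["eef_pos"])
E
```

```text
(array([438.4, 351. , 101.2]), np.float64(3.2049674301840176)) [440.8 353.7] [440.  353.5]
big [474.6   2.7] [475.5   4.4]
small [568.9  46.1] [568.1  45.7]
[582.2  13.1 352.7]
```

Call:
carry_out(series=[[-1,-0.1,-0.6,0],[-1,-0.1,-0.9,0],[-0.14,0,-1,0],[0,0,-1,0],[0,0,-0.4,0]], fingers=-1)

```text
t: 5.2
eef_pos: [493.6, 4.8, 171.0]
tcp_rot: [-3.139, -0.003, 2.353]
ft_force: [1.0, 0.7, 0.7]
opening: 1.001
grip_force: 0.0
```

Call:
carry_out(series=[[0,0,0,0],[0,0,0,0],[0,0,0,0],[0,0,0,0],[0,0,0,0]])

```text
t: 5.7
eef_pos: [495.8, 4.5, 175.2]
tcp_rot: [3.14, 0.001, 2.353]
ft_force: [-0.1, -0.3, -0.5]
opening: 1.002
grip_force: 0.0
```

Call:
carry_out(series=[[-0.42,-0.02,-0.4,0],[0,0,-0.6,0],[0,0,-0.6,0],[0,0,-0.58,0],[0,0,0,0]])

```text
t: 6.2
eef_pos: [473.8, 3.7, 65.1]
tcp_rot: [-3.141, -0.001, 2.353]
ft_force: [-11.8, 1.8, 18.7]
opening: 1.0
grip_force: 9.0
```

Call:
carry_out(series=[[0,0,0,0],[0,0,0,0],[0,0,0,0],[0,0,0,0],[0,0,0,0]], fingers=1)

```text
t: 6.7
eef_pos: [474.2, 3.5, 65.3]
tcp_rot: [-3.141, -0.0, 2.353]
ft_force: [0.0, 0.1, -0.3]
opening: 0.633
grip_force: 0.0
```

Call:
carry_out(series=[[0,0,0,0],[0,0,0,0],[0,0,0,0],[0,0,0,0],[0,0,0,0]])

```text
t: 7.2
eef_pos: [474.1, 3.5, 65.1]
tcp_rot: [-3.141, -0.001, 2.353]
ft_force: [-2.0, -1.8, -1.6]
opening: 0.416
grip_force: 30.0
```

Call:
carry_out(series=[[0,0,0.2,0],[0,0,0.6,0],[0,0,0.6,0],[0,0,0.6,0],[0,0,0,0]])

```text
t: 7.7
eef_pos: [475.9, 3.5, 168.7]
tcp_rot: [3.138, 0.005, 2.353]
ft_force: [0.7, 0.0, -5.0]
opening: 0.417
grip_force: 30.0
```

Call:
carry_out(series=[[0.2,0.4,0,0],[0.34,0.74,0,0],[0.34,0.74,0,0],[0.34,0.74,0,0],[0.34,0.74,0,0]])

```text
t: 8.2
eef_pos: [552.4, 173.1, 163.9]
tcp_rot: [-3.14, -0.001, 2.353]
ft_force: [1.8, -2.0, -4.3]
opening: 0.413
grip_force: 30.0
```

Call:
carry_out(series=[[0.34,0.74,0,0],[0.34,0.74,0,0],[0.34,0.74,0,0],[0.34,0.74,0,0],[0.1,0.3,0,0]])

```text
t: 8.7
eef_pos: [625.7, 337.6, 162.9]
tcp_rot: [-3.141, -0.001, 2.354]
ft_force: [-1.1, -1.2, -5.2]
opening: 0.412
grip_force: 30.0
```

Call:
carry_out(series=[[0,0,0,0],[0,0,0,0],[0,0,0,0],[0,0,0,0],[0,0,0,0]])

```text
t: 9.2
eef_pos: [625.5, 333.8, 165.5]
tcp_rot: [3.141, 0.0, 2.352]
ft_force: [0.3, 0.3, -4.7]
opening: 0.417
grip_force: 30.0
```

Call:
carry_out(series=[[0,0,-0.5,0],[0,0,-0.7,0],[0,0,-0.7,0],[0,0,-0.7,0],[0,0,-0.1,0]])

```text
t: 9.7
eef_pos: [623.5, 333.3, 26.3]
tcp_rot: [-3.136, -0.002, 2.352]
ft_force: [-0.5, 1.4, -4.8]
opening: 0.414
grip_force: 30.0
```

Call:
carry_out(series=[[0,0,-0.06,0],[0,0,-0.06,0],[0,0,-0.04,0],[0,0,0,0],[0,0,0,0]])

```text
t: 10.2
eef_pos: [625.8, 334.7, 23.2]
tcp_rot: [3.14, 0.0, 2.353]
ft_force: [0.5, -0.1, -5.5]
opening: 0.417
grip_force: 30.0
```

Call:
carry_out(series=[[0,0,-0.03,0],[0,0,-0.03,0],[0,0,0,0],[0,0,0,0],[0,0,0,0]])

```text
t: 10.7
eef_pos: [625.7, 334.6, 20.2]
tcp_rot: [3.141, 0.0, 2.353]
ft_force: [-3.0, -1.6, 5.1]
opening: 0.419
grip_force: 30.0
```

Call:
carry_out(series=[[0,0,0,0],[0,0,0,0],[0,0,0,0],[0,0,0,0],[0,0,0,0]], fingers=-1)

```text
t: 11.2
eef_pos: [625.5, 334.6, 19.2]
tcp_rot: [3.142, 0.0, 2.353]
ft_force: [0.4, -0.6, 0.0]
opening: 0.784
grip_force: 0.0
```

Call:
carry_out(series=[[0,0,0.3,0],[0,0,0.6,0],[0,0,0.6,0],[0,0,0.7,0],[0,0,0.4,0]])

```text
t: 11.7
eef_pos: [626.2, 334.9, 153.6]
tcp_rot: [3.138, 0.001, 2.353]
ft_force: [0.7, -0.7, -0.2]
opening: 0.999
grip_force: 0.0
```

Call:
carry_out(series=[[-0.1,-0.4,0,0],[-0.14,-0.7,0,0],[-0.14,-0.7,0,0],[-0.14,-0.7,0,0],[-0.14,-0.7,0,0]], fingers=-0.4)

```text
t: 12.2
eef_pos: [592.2, 173.3, 150.6]
tcp_rot: [3.14, 0.001, 2.353]
ft_force: [0.6, -0.2, -0.0]
opening: 0.708
grip_force: 0.0
```

Call:
carry_out(series=[[-0.14,-0.7,0,0],[-0.14,-0.7,0,0],[-0.14,-0.7,0,0],[-0.08,-0.48,0,0],[0,0,0,0]])

```text
t: 12.7
eef_pos: [567.3, 43.1, 150.5]
tcp_rot: [3.141, 0.001, 2.35]
ft_force: [-0.5, 0.2, 0.4]
opening: 0.7
grip_force: 0.0
```

Call:
carry_out(series=[[0,0,0,0],[0,0,0,0],[0,0,0,0],[0,0,0,0],[0,0,0,0]])

```text
t: 13.2
eef_pos: [567.5, 46.1, 149.2]
tcp_rot: [-3.142, -0.0, 2.353]
ft_force: [-0.1, 0.6, 0.2]
opening: 0.701
grip_force: 0.0
```

Down 87 to z≈62.

Call:
carry_out(series=[[0.02,0,-0.4,0],[0,0,-0.6,0],[0,0,-0.5,0],[0,0,-0.24,0],[0,0,0,0]])

```text
t: 13.7
eef_pos: [567.9, 45.7, 61.1]
tcp_rot: [-3.14, -0.002, 2.353]
ft_force: [-0.0, 0.0, 0.0]
opening: 0.698
grip_force: 0.0
```

Call:
carry_out(series=[[0,0,0,0],[0,0,0,0],[0,0,0,0],[0,0,0,0],[0,0,0,0]], fingers=1)

```text
t: 14.2
eef_pos: [568.6, 45.5, 62.7]
tcp_rot: [3.141, 0.0, 2.353]
ft_force: [-0.3, 0.2, -0.6]
opening: 0.332
grip_force: 0.0
```

Call:
carry_out(series=[[0,0,0,0],[0,0,0,0],[0,0,0,0],[0,0,0,0],[0,0,0,0]])

```text
t: 14.7
eef_pos: [568.7, 45.5, 62.7]
tcp_rot: [3.141, 0.0, 2.353]
ft_force: [-0.4, 1.0, 5.3]
opening: 0.309
grip_force: 30.0
```

Call:
carry_out(series=[[0,0,0.2,0],[0,0,0.5,0],[0,0,0.7,0],[0,0,0.6,0],[0,0,0,0]])

```text
t: 15.2
eef_pos: [569.8, 45.5, 166.2]
tcp_rot: [3.137, 0.004, 2.353]
ft_force: [0.6, 0.1, -2.7]
opening: 0.305
grip_force: 30.0
```

Call:
carry_out(series=[[-0.02,0.4,0,0],[-0.02,0.7,0,0],[-0.02,0.7,0,0],[-0.02,0.7,0,0],[-0.02,0.7,0,0]])

```text
t: 15.7
eef_pos: [562.7, 206.7, 161.3]
tcp_rot: [-3.14, -0.001, 2.352]
ft_force: [1.7, -1.5, -1.2]
opening: 0.309
grip_force: 30.0
```

Call:
carry_out(series=[[-0.02,0.7,0,0],[-0.02,0.7,0,0],[-0.02,0.7,0,0],[-0.02,0.4,0,0],[0,0,0,0]])

```text
t: 16.2
eef_pos: [558.6, 332.4, 161.2]
tcp_rot: [-3.14, -0.001, 2.355]
ft_force: [0.1, -0.4, -2.0]
opening: 0.308
grip_force: 30.0
```

Call:
carry_out(series=[[0,0,0,0],[0,0,0,0],[0,0,0,0],[0,0,0,0],[0,0,0,0]])

```text
t: 16.7
eef_pos: [559.7, 330.0, 162.4]
tcp_rot: [3.141, 0.0, 2.352]
ft_force: [0.3, -0.6, -2.3]
opening: 0.31
grip_force: 30.0
```

Need z≈15: down 147.

Call:
carry_out(series=[[0,0,-0.5,0],[0,0,-0.7,0],[0,0,-0.7,0],[0,0,-0.6,0],[0,0,-0.2,0]])

```text
t: 17.2
eef_pos: [558.3, 329.7, 24.4]
tcp_rot: [-3.138, -0.001, 2.352]
ft_force: [-0.8, -0.2, -1.9]
opening: 0.309
grip_force: 30.0
```

Call:
carry_out(series=[[0,0,-0.06,0],[0,0,-0.06,0],[0,0,-0.06,0],[0,0,-0.04,0],[0,0,0,0]])

```text
t: 17.7
eef_pos: [559.6, 330.6, 16.8]
tcp_rot: [3.141, 0.0, 2.353]
ft_force: [-0.3, 0.5, -1.4]
opening: 0.31
grip_force: 30.0
```

Call:
carry_out(series=[[0,0,-0.02,0],[0,0,-0.02,0],[0,0,0,0],[0,0,0,0],[0,0,0,0]])

```text
t: 18.2
eef_pos: [559.6, 330.6, 14.7]
tcp_rot: [3.141, 0.0, 2.353]
ft_force: [-1.0, -0.4, 5.0]
opening: 0.306
grip_force: 30.0
```

Call:
carry_out(series=[[0,0,0,0],[0,0,0,0],[0,0,0,0],[0,0,0,0],[0,0,0,0]], fingers=0)

```text
t: 18.7
eef_pos: [559.5, 330.5, 14.2]
tcp_rot: [-3.142, -0.0, 2.353]
ft_force: [-0.9, 0.6, 0.2]
opening: 0.499
grip_force: 0.0
```

Call:
carry_out(series=[[0,0,0.3,0],[0,0,0.6,0],[0,0,0.7,0],[0,0,0.7,0],[0,0,0.7,0]])

```text
t: 19.2
eef_pos: [559.3, 330.5, 167.0]
tcp_rot: [3.141, 0.0, 2.353]
ft_force: [0.4, 0.2, -0.2]
opening: 0.501
grip_force: 0.0
```

Call:
carry_out(series=[[0,-0.4,0.7,0],[0,-0.6,0.7,0],[0,0,0.2,0],[0,0,0,0],[0,0,0,0]], fingers=-1)

```text
t: 19.7
eef_pos: [559.0, 280.9, 243.7]
tcp_rot: [-3.141, -0.0, 2.353]
ft_force: [-0.4, -0.1, -0.0]
opening: 0.869
grip_force: 0.0
```

```bash
python3 -c "
from h import *
print(env.state()['eef_pos']);c,im=snap('w5')
for l in ('stylus','weight','small_weight'):print(l,px('wrist',l))
cv2.imwrite('pics/w5c.png',cv2.resize(im[:300,:,::-1],None,fx=1.25,fy=1.25))"
```

```text
[559.0468111  280.91547867 243.66262419]
stylus [(281.3, 50.9, 0.88)]
weight [(416.5, 220.8, 0.78)]
small_weight [(367.0, 172.7, 0.75), (281.4, 48.6, 0.24)]
```

View pics/w5c.png

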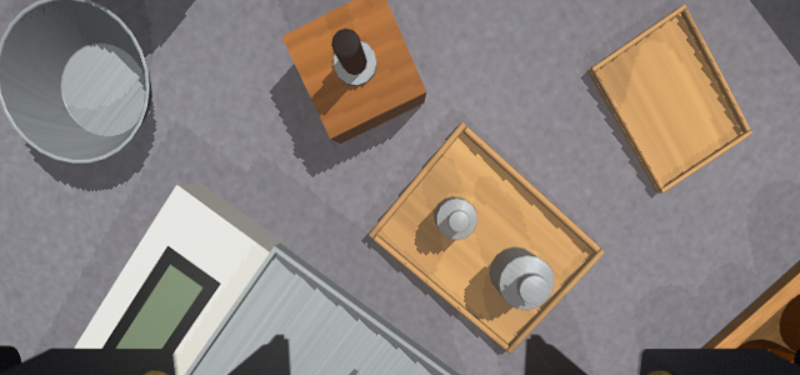

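Both weights stand in the large tray, at crop pixels (457,218) and (530,282). The stylus handle top is at (347,38) in the crop and its collar at (355,64).

```bash
python3 - <<'E'
from h import *
c=cal("w5");c2=cal("w2")
print(tri([(c,(277.6,30.4)),(c2,(303.2,114.1))]),atz(c,(277.6,30.4),111),atz(c,(284,51.2),61), tri([(c,(284,51.2)),(c2,(305,116.4))]))
E
```

```text
(array([442.2238591 , 354.09459794, 126.26404687]), np.float64(0.5067456146064647)) [438.74357345 355.95877502 111.        ] [440.83249499 352.94569631  61.        ] (array([439.48954679, 353.48303399,  54.2529162 ]), np.float64(0.06382908226341694))
```

Call:
carry_out(series=[[-0.4,0.26,-0.2,0],[-0.5,0.3,-0.4,0],[-0.5,0.3,-0.4,0],[-0.5,0.3,-0.4,0],[-0.48,0.3,-0.4,0]])

```text
t: 20.4
eef_pos: [439.0, 354.1, 152.9]
tcp_rot: [-3.141, -0.0, 2.353]
ft_force: [0.2, 0.3, 0.0]
opening: 1.001
grip_force: 0.0
```

Call:
carry_out(series=[[0,0,0,0],[0,0,0,0],[0,0,0,0],[0,0,0,0],[0,0,0,0]])

```text
t: 20.9
eef_pos: [441.2, 353.2, 154.7]
tcp_rot: [3.141, 0.0, 2.352]
ft_force: [-0.7, -0.9, 0.6]
opening: 1.003
grip_force: 0.0
```

Call:
carry_out(series=[[-0.02,0.01,-0.4,0],[0,0,-0.5,0],[0,0,-0.5,0],[0,0,-0.34,0],[0,0,0,0]])

```text
t: 21.4
eef_pos: [439.1, 353.2, 65.6]
tcp_rot: [-3.139, -0.001, 2.352]
ft_force: [1.0, 0.6, -0.1]
opening: 0.999
grip_force: 0.0
```

Call:
carry_out(series=[[0,0,0,0],[0,0,0,0],[0,0,0,0],[0,0,0,0],[0,0,0,0]], fingers=1)

```text
t: 21.9
eef_pos: [439.6, 354.1, 67.7]
tcp_rot: [3.141, 0.0, 2.353]
ft_force: [0.2, -0.3, -0.2]
opening: 0.636
grip_force: 0.0
```

Call:
carry_out(series=[[0,0,0,0],[0,0,0,0],[0,0,0,0],[0,0,0,0],[0,0,0,0]])

```text
t: 22.4
eef_pos: [439.5, 354.0, 67.3]
tcp_rot: [3.142, 0.0, 2.353]
ft_force: [0.3, 0.8, 0.9]
opening: 0.217
grip_force: 0.0
```

Call:
carry_out(series=[[0,0,0,0],[0,0,0,0],[0,0,0,0],[0,0,0,0],[0,0,0,0]])

```text
t: 22.9
eef_pos: [439.5, 354.0, 67.3]
tcp_rot: [3.142, -0.0, 2.353]
ft_force: [-1.0, 0.5, -1.5]
opening: 0.161
grip_force: 30.0
```

Call:
carry_out(series=[[0,0,0.2,0],[0,0,0.5,0],[0,0,0.7,0],[0,0,0.7,0],[0,0,0.3,0]])

```text
t: 23.4
eef_pos: [440.1, 354.5, 191.2]
tcp_rot: [3.137, 0.001, 2.353]
ft_force: [-0.1, -0.3, -0.7]
opening: 0.164
grip_force: 30.0
```

Call:
carry_out(series=[[0.1,-0.4,0,0],[0.2,-0.7,0,0],[0.2,-0.7,0.2,0],[0.2,-0.7,0.2,0],[0.2,-0.7,0.2,0]])

```text
t: 23.9
eef_pos: [484.5, 192.6, 218.4]
tcp_rot: [3.141, 0.0, 2.353]
ft_force: [0.3, -0.3, -0.1]
opening: 0.169
grip_force: 30.0
```

Call:
carry_out(series=[[0.2,-0.7,0,0],[0.2,-0.7,0,0],[0.2,-0.7,0,0],[0.2,-0.7,0,0],[0.2,-0.7,0,0]])

```text
t: 24.4
eef_pos: [534.6, 17.5, 218.2]
tcp_rot: [3.141, 0.001, 2.353]
ft_force: [0.4, 0.7, -1.3]
opening: 0.165
grip_force: 30.0
```

Call:
carry_out(series=[[0.2,-0.7,0,0],[0.1,-0.7,0,0],[0,0,0,0],[0,0,0,0],[0,0,0,0]])

```text
t: 24.9
eef_pos: [549.2, -50.3, 217.7]
tcp_rot: [3.141, -0.0, 2.353]
ft_force: [0.3, 1.1, -0.5]
opening: 0.169
grip_force: 30.0
```

```bash
python3 -c "
from h import *
print(env.state()['eef_pos']);c,im=snap('w6')
print(px('wrist','button_top'))
cv2.imwrite('pics/w6c.png',cv2.resize(im[:,:,::-1],None,fx=1.25,fy=1.25))"
```

```text
[549.2017526  -50.26452411 217.6719003 ]
[(301.0, 109.3, 0.86)]
```

View pics/w6c.png

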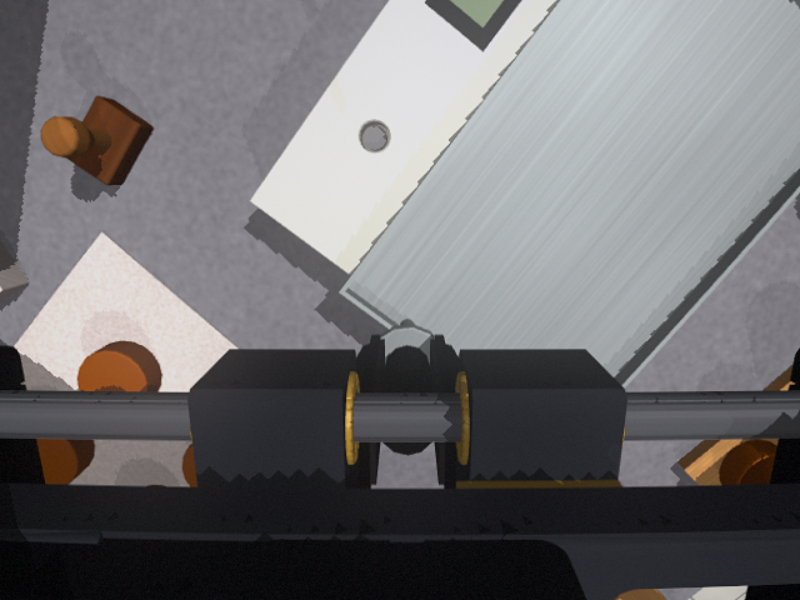

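The well is at crop pixel (375,136), which is raw (300,109). The network reports (301,109). The stylus tip may be showing at crop (407,322).

```bash
python3 - <<'E'
from h import *
c=cal("w6")
print(atz(c,(300,108.8),50),atz(c,(300.5,109),43), "tip",atz(c,(325.6,258),217.7-56.3), proj(c,[[549.2,-50.3,161.4]]))
E
```

```text
[472.27195185  -1.13241369  50.        ] [472.03273563  -0.91571271  43.        ] tip [548.72249124 -49.89411716 161.4       ] [[325.69392318 259.06285758]]
```

Call:
carry_out(series=[[-0.3,0.2,0,0],[-0.5,0.3,0,0],[-0.5,0.3,-0.3,0],[-0.22,0.18,-0.5,0],[0,0,-0.5,0]])

```text
t: 25.5
eef_pos: [472.0, -0.2, 152.4]
tcp_rot: [3.141, 0.001, 2.355]
ft_force: [0.0, -0.4, -1.5]
opening: 0.16
grip_force: 30.0
```

Call:
carry_out(series=[[0,0,-0.5,0],[0,0,0,0],[0,0,0,0],[0,0,0,0],[0,0,0,0]])

```text
t: 26.0
eef_pos: [474.0, -1.9, 128.4]
tcp_rot: [3.14, 0.002, 2.353]
ft_force: [0.3, 0.2, -0.3]
opening: 0.163
grip_force: 30.0
```

Contact is expected at z≈99 and fully down at 94.

Call:
carry_out(series=[[-0.02,0.01,-0.2,0],[0,0,-0.2,0],[0,0,-0.08,0],[0,0,0,0],[0,0,0,0]])

```text
t: 26.5
eef_pos: [472.5, -1.5, 103.1]
tcp_rot: [-3.141, -0.0, 2.353]
ft_force: [-0.0, 0.7, -0.4]
opening: 0.167
grip_force: 30.0
```

Call:
carry_out(series=[[0,0,-0.06,0],[0,0,-0.06,0],[0,0,-0.06,0],[0,0,0,0],[0,0,0,0]])

```text
t: 27.0
eef_pos: [472.7, -1.5, 94.4]
tcp_rot: [3.141, 0.0, 2.353]
ft_force: [-0.1, -0.4, 4.0]
opening: 0.164
grip_force: 30.0
```

Call:
carry_out(series=[[0,0,-0.03,0],[0,0,-0.02,0],[0,0,0,0],[0,0,0,0],[0,0,0,0]])

```text
t: 27.5
eef_pos: [473.0, -1.6, 93.2]
tcp_rot: [3.14, 0.002, 2.353]
ft_force: [-3.0, -0.0, 23.8]
opening: 0.16
grip_force: 30.0
```

Call:
carry_out(series=[[0,0,0.1,0],[0,0,0.3,0],[0,0,0.4,0],[0,0,0.6,0],[0,0,0.5,0]])

```text
t: 28.0
eef_pos: [472.2, -1.5, 187.8]
tcp_rot: [-3.141, -0.0, 2.353]
ft_force: [-0.3, -0.2, -1.2]
opening: 0.163
grip_force: 30.0
```

Call:
carry_out(series=[[0,0.3,0,0],[-0.06,0.7,0,0],[-0.06,0.7,0,0],[-0.06,0.7,0,0],[-0.06,0.7,0,0]])

```text
t: 28.5
eef_pos: [460.0, 154.8, 186.6]
tcp_rot: [-3.141, -0.0, 2.352]
ft_force: [-0.1, -0.4, -0.2]
opening: 0.165
grip_force: 30.0
```

Call:
carry_out(series=[[-0.06,0.7,0,0],[-0.06,0.7,0,0],[-0.06,0.7,0,0],[-0.06,0.7,0,0],[-0.06,0.7,0,0]])

```text
t: 29.0
eef_pos: [444.9, 329.9, 186.5]
tcp_rot: [-3.141, -0.0, 2.353]
ft_force: [-0.2, -1.0, -0.4]
opening: 0.164
grip_force: 30.0
```

Call:
carry_out(series=[[-0.1,0.5,0,0],[0,0,0,0],[0,0,0,0],[0,0,0,0],[0,0,0,0]])

```text
t: 29.5
eef_pos: [440.7, 352.6, 186.8]
tcp_rot: [-3.141, 0.0, 2.352]
ft_force: [-0.6, -0.3, -0.5]
opening: 0.162
grip_force: 30.0
```

Call:
carry_out(series=[[-0.02,0.03,-0.4,0],[0,0,-0.5,0],[0,0,-0.3,0],[0,0,0,0],[0,0,0,0]])

```text
t: 30.0
eef_pos: [439.9, 354.7, 127.2]
tcp_rot: [3.141, 0.0, 2.352]
ft_force: [0.3, 0.1, 0.0]
opening: 0.164
grip_force: 30.0
```

Call:
carry_out(series=[[0,0,-0.3,0],[0,0,-0.4,0],[0,0,-0.3,0],[0,0,-0.1,0],[0,0,0,0]])

```text
t: 30.5
eef_pos: [439.7, 355.0, 72.2]
tcp_rot: [3.141, 0.0, 2.352]
ft_force: [-0.6, 0.5, -0.2]
opening: 0.159
grip_force: 30.0
```

Call:
carry_out(series=[[0,0,-0.05,0],[0,0,-0.04,0],[0,0,0,0],[0,0,0,0],[0,0,0,0]])

```text
t: 31.0
eef_pos: [439.6, 355.1, 67.5]
tcp_rot: [3.141, 0.0, 2.353]
ft_force: [-0.2, -0.4, -0.8]
opening: 0.162
grip_force: 30.0
```

Call:
carry_out(series=[[0,0,0,0],[0,0,0,0],[0,0,0,0],[0,0,0,0],[0,0,0,0]], fingers=0)

```text
t: 31.5
eef_pos: [439.5, 355.0, 67.3]
tcp_rot: [3.141, 0.0, 2.353]
ft_force: [0.3, -0.1, -0.5]
opening: 0.485
grip_force: 0.0
```

Call:
carry_out(series=[[0,0,0.3,0],[0,0,0.6,0],[0,0,0.7,0],[0,0,0.7,0],[0,0,0.7,0]], fingers=-0.4)

```text
t: 32.0
eef_pos: [439.3, 354.9, 218.8]
tcp_rot: [3.142, -0.0, 2.353]
ft_force: [0.1, -0.1, 0.9]
opening: 0.699
grip_force: 0.0
```

Call:
carry_out(series=[[0.2,-0.6,0.3,0],[0.2,-0.8,0.4,0],[0.2,-0.8,0.4,0],[0.2,-0.8,0.3,0],[0.2,-0.8,0,0]], fingers=-1)

```text
t: 32.5
eef_pos: [490.1, 163.6, 289.4]
tcp_rot: [3.138, 0.002, 2.353]
ft_force: [0.7, -0.1, -0.2]
opening: 0.993
grip_force: 0.0
```

Call:
carry_out(series=[[0.2,-0.8,0,0],[0.2,-0.8,0,0],[0.2,-0.8,0,0],[0.2,-0.8,0,0],[0.2,-0.8,0,0]])

```text
t: 33.0
eef_pos: [539.6, -36.7, 287.4]
tcp_rot: [3.141, 0.0, 2.353]
ft_force: [0.7, 1.0, 0.3]
opening: 1.003
grip_force: 0.0
```

Call:
carry_out(series=[[0.2,-0.8,0,0],[0.2,-0.8,0,0],[0.2,-0.8,0,0],[0.2,-0.8,0,0],[0.2,-0.8,0,0]])

```text
t: 33.5
eef_pos: [589.6, -236.7, 287.3]
tcp_rot: [3.141, -0.0, 2.353]
ft_force: [0.3, -0.2, 0.5]
opening: 0.999
grip_force: 0.0
```

Call:
carry_out(series=[[0.2,-0.8,0,0],[0.2,-0.8,0,0],[0.2,-0.8,0,0],[0.2,-0.8,0,0],[0,0,0,0]])

```text
t: 34.0
eef_pos: [629.1, -399.4, 285.4]
tcp_rot: [-3.141, -0.001, 2.349]
ft_force: [0.9, -0.1, -0.9]
opening: 1.0
grip_force: 0.0
```

```bash
python3 -c "
from h import *
print(env.state()['eef_pos']);c,im=snap('w7')
print(px('wrist','cake0'))
env.read_camera('top');print('top stylus',px('top','stylus'))
cv2.imwrite('pics/w7c.png',im[:300,:,::-1])"
```

```text
[ 629.11358761 -399.43906485  285.36192233]
[(299.8, 114.1, 0.97), (223.2, 48.7, 0.96), (366.2, 53.2, 0.95)]
top stylus [(398.8, 298.4, 0.74), (295.2, 203.1, 0.4)]
```

View pics/w7c.png

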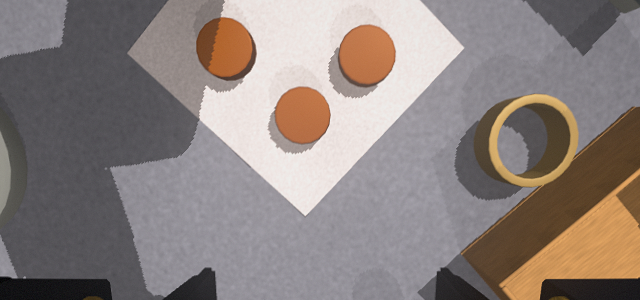

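Three cakes show, with top faces at about (302,115), (225,47) and (367,54). The fourth is off the top edge.

```bash
python3 - <<'E'
from h import *
np.set_printoptions(precision=1,suppress=True)
c=cal("w7");t=env.calibration("top");s=env.calibration("scene")
P=[(302.5,115),(225.5,47.5),(367,54.5)]
T=[(474,209),(480,245),(442,208)];S=[(220,155),(255,143),(231,175)]
for p,q in zip(P,T): print(atz(c,p,28),atz(t,q,28)[:2],tri([(c,p),(t,q)]))
print([atz(s,q,28)[:2] for q in [(220,155),(255,143),(231,175),(268,162)]])
E
```

```text
[ 549.8 -351.9   28. ] [ 547.6 -353.2] (array([ 548.8, -352.8,   26.5]), np.float64(1.2436853094536682))
[ 453.1 -358.3   28. ] [ 451.9 -359.1] (array([ 452.4, -358.9,   26.9]), np.float64(0.6520167442063004))
[ 554.9 -267.7   28. ] [ 553.1 -270. ] (array([ 553.9, -268.8,   29.5]), np.float64(1.3582528401564604))
[array([ 553.8, -340.3]), array([ 454.9, -344.9]), array([ 557.7, -256.4]), array([ 456.6, -260. ])]
```

Call:
carry_out(series=[[-0.3,0.16,-0.5,0],[-0.4,0.24,-0.7,0],[-0.4,0.24,-0.7,0],[-0.4,0.24,-0.7,0],[-0.08,0.06,-0.7,0]])

```text
t: 34.7
eef_pos: [549.0, -345.6, 122.5]
tcp_rot: [3.141, 0.0, 2.354]
ft_force: [0.8, -0.8, -0.1]
opening: 0.999
grip_force: 0.0
```

Call:
carry_out(series=[[0,0,-0.6,0],[0,0,-0.5,0],[0,0,0,0],[0,0,0,0],[0,0,0,0]])

```text
t: 35.2
eef_pos: [551.2, -348.0, 69.2]
tcp_rot: [3.141, 0.002, 2.353]
ft_force: [0.5, -0.6, -0.1]
opening: 1.0
grip_force: 0.0
```

Call:
carry_out(series=[[-0.02,-0.08,-0.2,0],[0,0,-0.4,0],[0,0,-0.4,0],[0,0,-0.28,0],[0,0,0,0]])

```text
t: 35.7
eef_pos: [549.8, -352.6, 3.1]
tcp_rot: [3.141, 0.001, 2.353]
ft_force: [0.2, -0.3, 0.2]
opening: 0.999
grip_force: 0.0
```

Call:
carry_out(series=[[0,0,0,0],[0,0,0,0],[0,0,0,0],[0,0,0,0],[0,0,0,0]], fingers=1)

```text
t: 36.2
eef_pos: [549.5, -352.0, 3.4]
tcp_rot: [3.141, 0.0, 2.353]
ft_force: [0.7, 0.1, 0.2]
opening: 0.638
grip_force: 0.0
```

Call:
carry_out(series=[[0,0,0,0],[0,0,0,0],[0,0,0,0],[0,0,0,0],[0,0,0,0]])

```text
t: 36.7
eef_pos: [549.5, -352.0, 3.3]
tcp_rot: [3.141, 0.0, 2.353]
ft_force: [-0.8, 1.4, 1.6]
opening: 0.583
grip_force: 30.0
```

Call:
carry_out(series=[[0,0,0.2,0],[0,0,0.4,0],[0,0,0.6,0],[0,0,0.7,0],[0,0,0.6,0]])

```text
t: 37.2
eef_pos: [549.5, -352.0, 130.6]
tcp_rot: [3.141, 0.001, 2.353]
ft_force: [-0.1, 0.6, -0.6]
opening: 0.581
grip_force: 30.0
```

Call:
carry_out(series=[[0,0.4,0,0],[0.05,0.75,0,0],[0.05,0.75,0,0],[0.05,0.75,0,0],[0.05,0.75,0,0]])

```text
t: 37.7
eef_pos: [558.8, -179.7, 127.9]
tcp_rot: [-3.141, -0.001, 2.353]
ft_force: [0.6, 1.8, -1.1]
opening: 0.582
grip_force: 30.0
```

Call:
carry_out(series=[[0.05,0.75,0,0],[0.05,0.75,0,0],[0.05,0.75,0,0],[0.05,0.75,0,0],[0.05,0.75,0,0]])

```text
t: 38.2
eef_pos: [571.1, 7.7, 127.9]
tcp_rot: [-3.141, -0.001, 2.353]
ft_force: [0.8, 0.1, -0.5]
opening: 0.582
grip_force: 30.0
```

Call:
carry_out(series=[[0.05,0.75,0,0],[0.05,0.75,0,0],[0.05,0.75,0,0],[0.05,0.75,0,0],[0,0.6,0,0]])

```text
t: 38.7
eef_pos: [581.0, 188.0, 127.8]
tcp_rot: [-3.141, -0.001, 2.354]
ft_force: [0.9, -0.2, -1.3]
opening: 0.583
grip_force: 30.0
```

Call:
carry_out(series=[[0,0,-0.5,0],[0,0,-0.5,0],[0,0,0,0],[0,0,0,0],[0,0,0,0]])

```text
t: 39.2
eef_pos: [582.3, 185.6, 79.4]
tcp_rot: [3.14, 0.001, 2.352]
ft_force: [0.3, -0.7, -0.6]
opening: 0.585
grip_force: 30.0
```

Down 24 more, and shift +4 in y.

Call:
carry_out(series=[[0.02,0.08,-0.14,0],[0,0,-0.2,0],[0,0,-0.1,0],[0,0,-0.05,0],[0,0,0,0]])

```text
t: 39.7
eef_pos: [582.6, 189.4, 54.2]
tcp_rot: [-3.141, -0.0, 2.353]
ft_force: [-3.1, -1.1, 8.9]
opening: 0.582
grip_force: 30.0
```

Call:
carry_out(series=[[0,0,0,0],[0,0,0,0],[0,0,0,0],[0,0,0,0],[0,0,0,0]], fingers=-0.5)

```text
t: 40.2
eef_pos: [583.0, 189.5, 53.6]
tcp_rot: [-3.142, -0.0, 2.353]
ft_force: [-0.2, -0.2, 0.6]
opening: 0.751
grip_force: 0.0
```

Call:
carry_out(series=[[0,0,0.3,0],[0,0,0.5,0],[0,0,0.6,0],[0,0,0.6,0],[0,0,0.5,0]])

```text
t: 40.7
eef_pos: [583.1, 189.6, 181.7]
tcp_rot: [3.14, 0.001, 2.353]
ft_force: [-0.3, -0.4, 0.2]
opening: 0.751
grip_force: 0.0
```

Call:
carry_out(series=[[0,-0.5,0,0],[0,-0.75,0,0],[0,-0.75,0,0],[0,-0.75,0,0],[0,-0.75,0,0]], fingers=-1)

```text
t: 41.2
eef_pos: [582.8, 13.1, 180.1]
tcp_rot: [3.141, 0.001, 2.353]
ft_force: [0.2, -0.9, 0.3]
opening: 1.0
grip_force: 0.0
```

Call:
carry_out(series=[[0,-0.75,0,0],[-0.1,-0.75,0,0],[-0.1,-0.75,0,0],[-0.1,-0.4,0,0],[0,0,0,0]])

```text
t: 41.7
eef_pos: [567.5, -120.3, 179.8]
tcp_rot: [3.141, 0.001, 2.35]
ft_force: [-0.3, 0.4, 0.0]
opening: 0.999
grip_force: 0.0
```

```bash
cat >> h.py <<'E'
def cakes():
    np.set_printoptions(precision=1,suppress=True)
    c=env.calibration("top");im=env.read_camera("top");cv2.imwrite("pics/topl.png",im[:,:,::-1])
    hsv=cv2.cvtColor(im,cv2.COLOR_RGB2HSV);m=((hsv[:,:,0]<14)&(hsv[:,:,1]>150)&(hsv[:,:,2]>60)).astype(np.uint8)
    n,l,st,ce=cv2.connectedComponentsWithStats(m)
    for i in range(1,n):
        if st[i,4]>150 and ce[i][1]>140: print("blob",ce[i],st[i,2:],atz(c,ce[i],24)[:2],"pan",atz(c,ce[i],77)[:2])
    for u,v,q in px("top","cake0"): print("net",u,v,q,atz(c,(u,v),26)[:2])
    print("tcp",env.state()["eef_pos"])
E
python3 -c "
from h import *
cakes()"
```

```text
blob [265.5 197.2] [ 21  18 283] [599.3 189.8] pan [583.7 184.5]
blob [479.9 245.7] [ 21  19 296] [ 450.9 -359.9] pan [ 441.5 -342.6]
blob [  6.9 406.2] [  25   97 1242] [ 97.1 819.8] pan [102.2 788.7]
net 477.1 244.6 0.83 [ 453.5 -352.4]
net 265.8 195.4 0.79 [603.5 188.6]
net 448.4 204.2 0.42 [ 563.3 -288.1]
tcp [ 568.  -118.   179.6]
```

Call:
carry_out(series=[[0.2,-0.6,0.3,0],[0.3,-0.7,0.3,0],[0.3,-0.7,0.3,0],[0.2,-0.8,0.3,0],[0.2,-0.8,0.2,0]])

```text
t: 42.3
eef_pos: [629.1, -297.8, 250.6]
tcp_rot: [3.141, 0.001, 2.355]
ft_force: [0.8, 0.1, 0.2]
opening: 1.001
grip_force: 0.0
```

Call:
carry_out(series=[[0.1,-0.7,0,0],[0,0,0,0],[0,0,0,0],[0,0,0,0],[0,0,0,0]])

```text
t: 42.8
eef_pos: [633.3, -331.3, 249.2]
tcp_rot: [3.141, 0.0, 2.354]
ft_force: [-0.2, 0.1, -0.6]
opening: 1.001
grip_force: 0.0
```

```bash
cat >> h.py <<'E'
def wcakes(name):
    np.set_printoptions(precision=1,suppress=True)
    c,im=snap(name)
    hsv=cv2.cvtColor(im,cv2.COLOR_RGB2HSV);m=((hsv[:,:,0]<14)&(hsv[:,:,1]>150)&(hsv[:,:,2]>40)).astype(np.uint8)
    n,l,st,ce=cv2.connectedComponentsWithStats(m)
    for i in range(1,n):
        if st[i,4]>400: print("blob",ce[i],st[i,:4],atz(c,ce[i],24)[:2])
    for u,v,q in px("wrist","cake0"): print("net",u,v,q,atz(c,(u,v),24)[:2])
    print("tcp",env.state()["eef_pos"])
E
python3 -c "
from h import *
wcakes('w8')"
```

```text
blob [161.5  91.7] [132  61  59  63] [ 450.6 -359.6]
blob [313.7  99.2] [284  69  60  61] [ 554.1 -267.1]
net 162.5 90.4 0.88 [ 450.5 -358. ]
net 317.1 100.5 0.86 [ 557.1 -265.8]
tcp [ 633.2 -331.8  249.2]
```

Call:
carry_out(series=[[-0.3,0.26,-0.4,0],[-0.4,0.34,-0.5,0],[-0.4,0.34,-0.5,0],[-0.4,0.34,-0.5,0],[-0.08,0,-0.5,0]])

```text
t: 43.4
eef_pos: [552.4, -266.6, 128.7]
tcp_rot: [3.141, -0.001, 2.354]
ft_force: [1.1, 0.3, 0.3]
opening: 1.0
grip_force: 0.0
```

Call:
carry_out(series=[[0,0,-0.5,0],[0,0,-0.5,0],[0,0,0,0],[0,0,0,0],[0,0,0,0]])

```text
t: 43.9
eef_pos: [554.6, -269.2, 80.2]
tcp_rot: [3.141, 0.002, 2.353]
ft_force: [0.2, -0.3, 0.3]
opening: 1.002
grip_force: 0.0
```

Call:
carry_out(series=[[0,0.03,-0.4,0],[0,0,-0.5,0],[0,0,-0.4,0],[0,0,-0.22,0],[0,0,0,0]])

```text
t: 44.4
eef_pos: [554.6, -267.8, 3.3]
tcp_rot: [3.141, 0.001, 2.353]
ft_force: [0.6, 1.0, 0.5]
opening: 1.0
grip_force: 0.0
```

Call:
carry_out(series=[[0,0,0,0],[0,0,0,0],[0,0,0,0],[0,0,0,0],[0,0,0,0]], fingers=1)

```text
t: 44.9
eef_pos: [554.0, -267.5, 3.0]
tcp_rot: [3.141, 0.0, 2.353]
ft_force: [-0.3, -0.2, -0.4]
opening: 0.635
grip_force: 0.0
```

Call:
carry_out(series=[[0,0,0,0],[0,0,0,0],[0,0,0,0],[0,0,0,0],[0,0,0,0]])

```text
t: 45.4
eef_pos: [554.0, -267.5, 2.9]
tcp_rot: [3.141, 0.0, 2.353]
ft_force: [-0.2, 0.6, 3.0]
opening: 0.584
grip_force: 30.0
```

Call:
carry_out(series=[[0,0,0.2,0],[0,0,0.4,0],[0,0,0.6,0],[0,0,0.7,0],[0,0,0.6,0]])

```text
t: 45.9
eef_pos: [553.9, -267.5, 129.9]
tcp_rot: [3.141, 0.001, 2.353]
ft_force: [0.6, -0.8, -1.6]
opening: 0.586
grip_force: 30.0
```

Call:
carry_out(series=[[0,0.4,0,0],[0.08,0.75,0,0],[0.08,0.75,0,0],[0.08,0.75,0,0],[0.08,0.75,0,0]])

```text
t: 46.4
eef_pos: [569.3, -95.3, 127.3]
tcp_rot: [-3.141, -0.001, 2.353]
ft_force: [-0.1, -1.2, -0.8]
opening: 0.583
grip_force: 30.0
```

Call:
carry_out(series=[[0.08,0.75,0,0],[0.08,0.75,0,0],[0.08,0.75,0,0],[0.08,0.75,0,0],[0.08,0.75,0,0]])

```text
t: 46.9
eef_pos: [589.1, 92.1, 127.2]
tcp_rot: [-3.141, -0.001, 2.353]
ft_force: [0.3, -0.5, -1.3]
opening: 0.585
grip_force: 30.0
```

Call:
carry_out(series=[[0.07,0.66,0,0],[0,0,-0.5,0],[0,0,-0.4,0],[0,0,0,0],[0,0,0,0]])

```text
t: 47.4
eef_pos: [593.0, 123.3, 82.7]
tcp_rot: [-3.141, -0.001, 2.353]
ft_force: [0.0, 1.1, -0.2]
opening: 0.585
grip_force: 30.0
```

Call:
carry_out(series=[[0,-0.03,-0.2,0],[0,0,-0.2,0],[0,0,-0.1,0],[0,0,-0.06,0],[0,0,0,0]])

```text
t: 47.9
eef_pos: [593.4, 121.5, 54.4]
tcp_rot: [-3.141, -0.0, 2.353]
ft_force: [-0.3, 0.2, 0.1]
opening: 0.584
grip_force: 30.0
```

Call:
carry_out(series=[[0,0,0,0],[0,0,0,0],[0,0,0,0],[0,0,0,0],[0,0,0,0]], fingers=-0.5)

```text
t: 48.4
eef_pos: [593.5, 121.5, 54.9]
tcp_rot: [3.141, 0.0, 2.353]
ft_force: [0.1, -0.4, 1.4]
opening: 0.75
grip_force: 0.0
```

Call:
carry_out(series=[[0,0,0.3,0],[0,0,0.5,0],[0,0,0.6,0],[0,0,0.6,0],[0,0,0.5,0]])

```text
t: 48.9
eef_pos: [593.6, 121.5, 181.5]
tcp_rot: [3.141, 0.001, 2.353]
ft_force: [0.6, -0.6, -0.2]
opening: 0.749
grip_force: 0.0
```

Call:
carry_out(series=[[0,-0.5,0.2,0],[0,-0.8,0.3,0],[0,-0.8,0.3,0],[0,-0.8,0.3,0],[0,-0.8,0.3,0]], fingers=-1)

```text
t: 49.4
eef_pos: [593.2, -65.0, 250.6]
tcp_rot: [3.141, 0.0, 2.353]
ft_force: [0.8, -0.2, -0.4]
opening: 0.999
grip_force: 0.0
```

Call:
carry_out(series=[[-0.1,-0.8,0,0],[-0.1,-0.8,0,0],[-0.1,-0.8,0,0],[-0.1,-0.8,0,0],[-0.1,-0.8,0,0]])

```text
t: 49.9
eef_pos: [568.0, -265.1, 249.9]
tcp_rot: [3.141, 0.0, 2.353]
ft_force: [0.3, -0.4, 0.2]
opening: 0.999
grip_force: 0.0
```

Call:
carry_out(series=[[-0.1,-0.8,0,0],[-0.1,-0.8,0,0],[-0.1,-0.8,0,0],[0,-0.4,0,0],[0,0,0,0]])

```text
t: 50.4
eef_pos: [552.7, -406.0, 249.1]
tcp_rot: [-3.141, -0.0, 2.35]
ft_force: [0.3, 0.7, -1.0]
opening: 0.998
grip_force: 0.0
```

```bash
python3 -c "
from h import *
wcakes('w9')"
```

```text
blob [281.9  95.1] [253  64  59  63] [ 450.6 -359.1]
net 281.5 96.2 0.72 [ 451. -360.]
tcp [ 553.3 -403.2  249.4]
```

```bash
python3 -c "
from h import *
im=env.read_camera('scene')
a=cv2.imread('pics/w9.png')[:270]
b=im[80:320,100:420,::-1]
cv2.imwrite('pics/m3.png',np.vstack([a,cv2.resize(b,(427,320),fx=0,fy=0) if 0 else cv2.copyMakeBorder(cv2.resize(b,(427,320)),0,0,0,213,0)]))
print(px('scene','cake0'),proj(cal('w9'),[[456,-268,28]]))"
```

```text
[(284.2, 169.2, 0.95), (279.9, 282.0, 0.77), (256.1, 143.2, 0.57), (304.8, 305.7, 0.57), (423.5, 341.5, 0.52), (320.7, 137.7, 0.34)] [[358.12846406  21.50851568]]
```

View pics/m3.png

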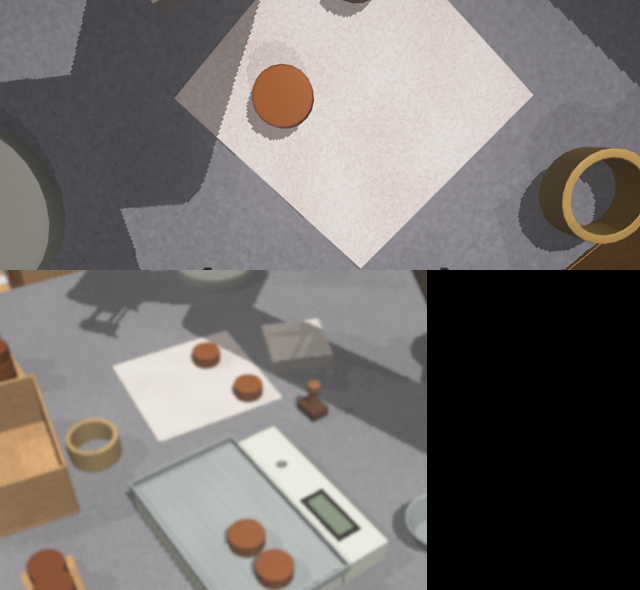

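The fourth cake has been knocked: it now sits at the top edge of the view, near (347,-5). The scene view shows two cakes on the pan and two on the sheet. I'll take the clear one at (451,-359) first.

Call:
carry_out(series=[[-0.3,0.12,-0.3,0],[-0.5,0.2,-0.4,0],[-0.5,0.2,-0.4,0],[-0.5,0.2,-0.4,0],[-0.25,0.16,-0.4,0]])

```text
t: 51.1
eef_pos: [449.7, -357.6, 154.7]
tcp_rot: [3.142, 0.0, 2.354]
ft_force: [1.1, -0.5, 0.2]
opening: 0.999
grip_force: 0.0
```

Call:
carry_out(series=[[0,0,-0.5,0],[0,0,-0.5,0],[0,0,-0.3,0],[0,0,0,0],[0,0,0,0]])

```text
t: 51.6
eef_pos: [451.4, -359.0, 90.4]
tcp_rot: [3.141, 0.0, 2.354]
ft_force: [0.4, 0.7, 0.4]
opening: 1.0
grip_force: 0.0
```

Call:
carry_out(series=[[-0.01,0,-0.4,0],[0,0,-0.6,0],[0,0,-0.5,0],[0,0,-0.23,0],[0,0,0,0]])

```text
t: 52.1
eef_pos: [450.9, -359.6, 3.6]
tcp_rot: [3.141, 0.001, 2.353]
ft_force: [0.0, 0.7, 1.2]
opening: 0.999
grip_force: 0.0
```

Call:
carry_out(series=[[0,0,0,0],[0,0,0,0],[0,0,0,0],[0,0,0,0],[0,0,0,0]], fingers=1)

```text
t: 52.6
eef_pos: [450.5, -359.5, 3.5]
tcp_rot: [3.141, 0.0, 2.353]
ft_force: [-0.8, -0.7, 0.6]
opening: 0.638
grip_force: 0.0
```

Call:
carry_out(series=[[0,0,0,0],[0,0,0,0],[0,0,0,0],[0,0,0,0],[0,0,0,0]])

```text
t: 53.1
eef_pos: [450.5, -359.5, 3.4]
tcp_rot: [3.142, 0.0, 2.353]
ft_force: [0.2, 0.6, 3.6]
opening: 0.581
grip_force: 30.0
```

Call:
carry_out(series=[[0,0,0.2,0],[0,0,0.4,0],[0,0,0.6,0],[0,0,0.7,0],[0,0,0.6,0]])

```text
t: 53.6
eef_pos: [450.4, -359.4, 130.3]
tcp_rot: [3.142, 0.0, 2.353]
ft_force: [0.3, 0.0, -1.5]
opening: 0.586
grip_force: 30.0
```

Call:
carry_out(series=[[0.14,0.4,0,0],[0.29,0.74,0,0],[0.29,0.74,0,0],[0.29,0.74,0,0],[0.29,0.74,0,0]])

```text
t: 54.1
eef_pos: [515.7, -190.0, 128.8]
tcp_rot: [3.141, 0.0, 2.352]
ft_force: [1.3, 0.1, -0.4]
opening: 0.585
grip_force: 30.0
```

Call:
carry_out(series=[[0.29,0.74,0,0],[0.29,0.74,0,0],[0.29,0.74,0,0],[0.29,0.74,0,0],[0.29,0.74,0,0]])

```text
t: 54.6
eef_pos: [588.2, -4.8, 128.8]
tcp_rot: [3.142, 0.0, 2.353]
ft_force: [-0.0, -0.6, -0.6]
opening: 0.586
grip_force: 30.0
```

Call:
carry_out(series=[[0.3,0.44,0,0],[0,0,-0.4,0],[0,0,-0.4,0],[0,0,0,0],[0,0,0,0]])

```text
t: 55.1
eef_pos: [602.9, 15.4, 88.8]
tcp_rot: [-3.141, -0.0, 2.353]
ft_force: [1.1, 1.0, -0.1]
opening: 0.585
grip_force: 30.0
```

Call:
carry_out(series=[[0,0.36,0,0],[0,0.36,0,0],[0,0,0,0],[0,0,0,0],[0,0,0,0]])

```text
t: 55.6
eef_pos: [603.0, 51.7, 88.6]
tcp_rot: [3.141, 0.0, 2.353]
ft_force: [-0.2, 0.3, -1.0]
opening: 0.586
grip_force: 30.0
```

Call:
carry_out(series=[[0,0,-0.3,0],[0,0,-0.24,0],[0,0,-0.1,0],[0,0,-0.04,0],[0,0,0,0]])

```text
t: 56.1
eef_pos: [602.9, 51.3, 54.5]
tcp_rot: [-3.141, -0.0, 2.352]
ft_force: [-0.3, -0.7, -1.2]
opening: 0.584
grip_force: 30.0
```

Call:
carry_out(series=[[0,0,0,0],[0,0,0,0],[0,0,0,0],[0,0,0,0],[0,0,0,0]], fingers=-0.5)

```text
t: 56.6
eef_pos: [603.0, 51.5, 54.3]
tcp_rot: [3.141, 0.0, 2.353]
ft_force: [-0.7, -0.5, -0.2]
opening: 0.749
grip_force: 0.0
```

Call:
carry_out(series=[[0,0,0.3,0],[0,0,0.6,0],[0,0,0.8,0],[0,0,0.8,0],[0,0,0.8,0]])

```text
t: 57.1
eef_pos: [602.7, 51.5, 220.9]
tcp_rot: [3.142, -0.0, 2.353]
ft_force: [0.6, 0.4, 0.5]
opening: 0.75
grip_force: 0.0
```

Call:
carry_out(series=[[-0.1,-0.5,0.2,0],[-0.2,-0.8,0.4,0],[-0.2,-0.8,0,0],[-0.2,-0.8,0,0],[-0.2,-0.8,0,0]], fingers=-1)

```text
t: 57.6
eef_pos: [557.3, -134.9, 249.6]
tcp_rot: [3.141, 0.0, 2.353]
ft_force: [0.7, 0.1, 0.5]
opening: 0.999
grip_force: 0.0
```

Call:
carry_out(series=[[-0.2,-0.8,0,0],[-0.2,-0.8,0,0],[-0.2,-0.8,0,0],[-0.2,-0.8,0,0],[-0.2,-0.8,0,0]])

```text
t: 58.1
eef_pos: [507.3, -335.0, 249.4]
tcp_rot: [3.141, 0.0, 2.353]
ft_force: [1.1, -0.3, -0.5]
opening: 0.996
grip_force: 0.0
```

Call:
carry_out(series=[[0,-0.4,0,0],[0,0,0,0],[0,0,0,0],[0,0,0,0],[0,0,0,0]])

```text
t: 58.6
eef_pos: [508.4, -352.2, 249.5]
tcp_rot: [3.141, 0.0, 2.354]
ft_force: [-0.3, 0.4, -0.8]
opening: 1.0
grip_force: 0.0
```

```bash
python3 -c "
from h import *
wcakes('w10')"
```

```text
blob [350.   45.8] [320  14  61  64] [ 420.  -232.8]
net 348.3 45.1 0.62 [ 418.5 -233.5]
tcp [ 508.4 -352.6  249.5]
```

Call:
carry_out(series=[[-0.3,0.4,-0.2,0],[-0.4,0.5,-0.4,0],[-0.4,0.5,-0.4,0],[-0.4,0.5,-0.4,0],[-0.26,0.5,-0.4,0]])

```text
t: 59.2
eef_pos: [418.8, -232.0, 159.0]
tcp_rot: [3.141, 0.0, 2.353]
ft_force: [0.4, 0.8, -0.8]
opening: 1.003
grip_force: 0.0
```

Call:
carry_out(series=[[0,0,-0.5,0],[0,0,-0.5,0],[0,0,-0.4,0],[0,0,0,0],[0,0,0,0]])

```text
t: 59.7
eef_pos: [420.2, -233.4, 89.7]
tcp_rot: [3.142, -0.0, 2.353]
ft_force: [0.4, -0.3, 0.1]
opening: 1.0
grip_force: 0.0
```

Call:
carry_out(series=[[0,0,-0.4,0],[0,0,-0.6,0],[0,0,-0.5,0],[0,0,-0.21,0],[0,0,0,0]])

```text
t: 60.2
eef_pos: [420.0, -233.5, 3.7]
tcp_rot: [-3.142, -0.001, 2.353]
ft_force: [-0.1, 0.5, 0.6]
opening: 1.005
grip_force: 0.0
```

Call:
carry_out(series=[[0,0,0,0],[0,0,0,0],[0,0,0,0],[0,0,0,0],[0,0,0,0]], fingers=1)

```text
t: 60.7
eef_pos: [420.1, -233.6, 4.2]
tcp_rot: [3.141, 0.001, 2.353]
ft_force: [-0.0, -0.3, 0.3]
opening: 0.638
grip_force: 0.0
```

Call:
carry_out(series=[[0,0,0,0],[0,0,0,0],[0,0,0,0],[0,0,0,0],[0,0,0,0]])

```text
t: 61.2
eef_pos: [420.1, -233.5, 4.0]
tcp_rot: [3.141, 0.0, 2.353]
ft_force: [-0.6, 0.9, 5.3]
opening: 0.584
grip_force: 30.0
```

Call:
carry_out(series=[[0,0,0.2,0],[0,0,0.4,0],[0,0,0.6,0],[0,0,0.7,0],[0,0,0.6,0]])

```text
t: 61.7
eef_pos: [419.8, -233.3, 130.8]
tcp_rot: [3.142, 0.0, 2.353]
ft_force: [-0.1, -0.3, -0.7]
opening: 0.581
grip_force: 30.0
```

Call:
carry_out(series=[[0.3,0.3,0,0],[0.6,0.68,0,0],[0.6,0.68,0,0],[0.6,0.68,0,0],[0.6,0.68,0,0]])

```text
t: 62.2
eef_pos: [555.7, -80.9, 129.4]
tcp_rot: [3.142, 0.0, 2.353]
ft_force: [0.4, -0.7, -1.0]
opening: 0.583
grip_force: 30.0
```

Call:
carry_out(series=[[0.6,0.68,0,0],[0.54,0.6,0,0],[0,0,0,0],[0,0,0,0],[0,0,0,0]])

```text
t: 62.7
eef_pos: [611.2, -19.0, 128.9]
tcp_rot: [-3.141, -0.001, 2.352]
ft_force: [-0.1, 0.3, -1.3]
opening: 0.585
grip_force: 30.0
```

Call:
carry_out(series=[[0,0.01,-0.4,0],[0,0,-0.5,0],[0,0,-0.4,0],[0,0,-0.12,0],[0,0,-0.05,0]])

```text
t: 63.2
eef_pos: [611.5, -18.8, 55.2]
tcp_rot: [-3.141, -0.001, 2.352]
ft_force: [0.3, 0.0, -0.1]
opening: 0.58
grip_force: 30.0
```

Call:
carry_out(series=[[0,0,0,0],[0,0,0,0],[0,0,0,0],[0,0,0,0],[0,0,0,0]])

```text
t: 63.7
eef_pos: [612.1, -17.9, 55.6]
tcp_rot: [3.141, 0.0, 2.353]
ft_force: [-0.1, 0.9, -1.4]
opening: 0.585
grip_force: 30.0
```

Call:
carry_out(series=[[0,0,0,0],[0,0,0,0],[0,0,0,0],[0,0,0,0],[0,0,0,0]], fingers=-0.5)

```text
t: 64.2
eef_pos: [612.0, -18.0, 55.3]
tcp_rot: [3.142, -0.0, 2.353]
ft_force: [-0.6, -1.0, 0.0]
opening: 0.748
grip_force: 0.0
```

Call:
carry_out(series=[[0,0,0.3,0],[0,0,0.6,0],[0,0,0.8,0],[0,0,0.8,0],[0,0,0.8,0]])

```text
t: 64.7
eef_pos: [611.7, -17.9, 223.2]
tcp_rot: [3.141, 0.001, 2.353]
ft_force: [0.5, -0.3, 0.0]
opening: 0.752
grip_force: 0.0
```

Call:
carry_out(series=[[0.4,0.1,0.6,0],[0.4,0.1,0.6,0],[0.4,0,0.6,0],[0,0,0,0],[0,0,0,0]], fingers=-1)

```text
t: 65.2
eef_pos: [671.6, -7.9, 311.0]
tcp_rot: [3.141, 0.001, 2.353]
ft_force: [0.0, 0.0, -0.6]
opening: 1.0
grip_force: 0.0
```

```bash
python3 -c "
from h import *
wcakes('w11');cv2.imwrite('pics/w11c.png',cv2.imread('pics/w11.png')[:300])"
```

```text
blob [410.6   5.6] [386   0  50  15] [593.  193.2]
blob [364.7  48.1] [335  17  60  63] [589.4 132. ]
blob [22.1 63.3] [ 0 36 53 58] [ 340.1 -129.4]
blob [317.9 112.6] [289  83  58  60] [600.3  52.5]
blob [274.2 171.8] [247 144  56  57] [610.  -25.2]
blob [587.3 201.2] [520 162 120  88] [880.9 199.2]
blob [521.2 268.2] [487 236  74  68] [888.2  95.8]
blob [486.2 290.3] [460 274  45  37] [879.7  49.4]
net 366.1 49.4 0.87 [591.3 132.1]
net 274.2 170.2 0.82 [608.9 -23.9]
net 313.1 114.5 0.77 [598.   47.6]
net 404.4 8.9 0.68 [590.8 186.6]
net 66.0 236.0 0.36 [ 488.7 -246.3]
tcp [671.   -8.  309.6]
```

View pics/w11c.png

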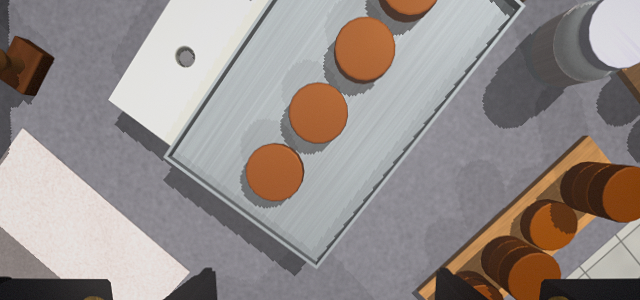

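All four cakes lie flat in a row on the pan, at (274,172), (318,113), (365,48) and (410,6). The well at (186,56) is clear.

Call:
carry_out(series=[[-0.3,0.4,0,0],[-0.46,0.72,-0.2,0],[-0.46,0.72,-0.2,0],[-0.46,0.72,-0.2,0],[-0.46,0.72,-0.2,0]])

```text
t: 65.8
eef_pos: [562.9, 156.9, 269.3]
tcp_rot: [-3.14, -0.001, 2.352]
ft_force: [1.3, 0.1, 0.5]
opening: 1.002
grip_force: 0.0
```

Call:
carry_out(series=[[-0.46,0.72,-0.4,0],[-0.46,0.72,-0.4,0],[-0.46,0.72,-0.4,0],[-0.46,0.72,-0.4,0],[-0.46,0.72,-0.4,0]])

```text
t: 66.3
eef_pos: [448.0, 336.7, 169.1]
tcp_rot: [-3.14, -0.0, 2.352]
ft_force: [0.3, 0.9, -1.1]
opening: 0.997
grip_force: 0.0
```

Call:
carry_out(series=[[-0.15,0.36,0,0],[0,0,0,0],[0,0,0,0],[0,0,0,0],[0,0,0,0]])

```text
t: 66.8
eef_pos: [443.0, 353.0, 170.5]
tcp_rot: [3.141, 0.0, 2.351]
ft_force: [0.1, -0.3, -0.1]
opening: 1.001
grip_force: 0.0
```

Call:
carry_out(series=[[-0.07,0.04,-0.4,0],[0,0,-0.6,0],[0,0,-0.6,0],[0,0,-0.44,0],[0,0,0,0]])

```text
t: 67.3
eef_pos: [438.4, 354.6, 66.1]
tcp_rot: [-3.137, -0.001, 2.351]
ft_force: [-0.5, 0.4, -0.1]
opening: 0.996
grip_force: 0.0
```

Call:
carry_out(series=[[0,0,0,0],[0,0,0,0],[0,0,0,0],[0,0,0,0],[0,0,0,0]], fingers=1)

```text
t: 67.8
eef_pos: [439.1, 356.1, 68.9]
tcp_rot: [3.141, 0.0, 2.353]
ft_force: [0.7, 0.6, -0.2]
opening: 0.638
grip_force: 0.0
```

Call:
carry_out(series=[[0,0,0,0],[0,0,0,0],[0,0,0,0],[0,0,0,0],[0,0,0,0]])

```text
t: 68.3
eef_pos: [439.0, 356.0, 68.3]
tcp_rot: [3.142, 0.0, 2.353]
ft_force: [-0.6, 0.7, 0.3]
opening: 0.219
grip_force: 0.0
```

Call:
carry_out(series=[[0,0,0,0],[0,0,0,0],[0,0,0,0],[0,0,0,0],[0,0,0,0]])

```text
t: 68.8
eef_pos: [439.0, 356.0, 68.3]
tcp_rot: [3.142, -0.0, 2.353]
ft_force: [-0.0, 0.0, -1.3]
opening: 0.162
grip_force: 30.0
```

Call:
carry_out(series=[[0,0,0.2,0],[0,0,0.5,0],[0,0,0.7,0],[0,0,0.7,0],[0,0,0.3,0]])

```text
t: 69.3
eef_pos: [439.6, 356.5, 192.2]
tcp_rot: [3.137, 0.001, 2.353]
ft_force: [-1.0, -0.3, -0.6]
opening: 0.165
grip_force: 30.0
```

Call:
carry_out(series=[[0,-0.4,0,0],[0.07,-0.7,0,0],[0.07,-0.7,0,0],[0.07,-0.7,0,0],[0.07,-0.7,0,0]])

```text
t: 69.8
eef_pos: [452.9, 194.8, 189.1]
tcp_rot: [3.141, 0.0, 2.353]
ft_force: [0.3, 0.1, -0.9]
opening: 0.163
grip_force: 30.0
```

Call:
carry_out(series=[[0.07,-0.7,0,0],[0.07,-0.7,0,0],[0.07,-0.7,0,0],[0.07,-0.7,0,0],[0.07,-0.7,0,0]])

```text
t: 70.3
eef_pos: [470.4, 19.6, 189.1]
tcp_rot: [3.141, 0.001, 2.353]
ft_force: [0.6, 0.1, 0.0]
opening: 0.166
grip_force: 30.0
```

Call:
carry_out(series=[[0.03,-0.46,0,0],[0,0,0,0],[0,0,0,0],[0,0,0,0],[0,0,0,0]])

```text
t: 70.8
eef_pos: [471.9, -1.1, 188.5]
tcp_rot: [3.141, 0.0, 2.354]
ft_force: [-0.0, -0.1, -0.8]
opening: 0.166
grip_force: 30.0
```

Call:
carry_out(series=[[0.01,-0.01,-0.4,0],[0,0,-0.5,0],[0,0,-0.5,0],[0,0,-0.24,0],[0,0,0,0]])

```text
t: 71.3
eef_pos: [471.7, -1.7, 105.0]
tcp_rot: [-3.14, -0.002, 2.354]
ft_force: [0.1, 0.4, -0.3]
opening: 0.165
grip_force: 30.0
```

Call:
carry_out(series=[[0,0,-0.06,0],[0,0,-0.06,0],[0,0,-0.04,0],[0,0,0,0],[0,0,0,0]])

```text
t: 71.8
eef_pos: [472.8, -2.5, 98.7]
tcp_rot: [3.141, 0.001, 2.353]
ft_force: [1.1, 0.9, 1.7]
opening: 0.165
grip_force: 30.0
```

Call:
carry_out(series=[[0,0.01,-0.04,0],[0,0,-0.04,0],[0,0,-0.02,0],[0,0,0,0],[0,0,0,0]])

```text
t: 72.3
eef_pos: [473.0, -2.2, 94.4]
tcp_rot: [3.141, 0.002, 2.353]
ft_force: [-2.9, -1.6, 19.9]
opening: 0.161
grip_force: 30.0
```

Fully down at 20 N. Back to the stand.

Call:
carry_out(series=[[0,0,0.1,0],[0,0,0.3,0],[0,0,0.4,0],[0,0,0.6,0],[0,0,0.5,0]])

```text
t: 72.8
eef_pos: [472.2, -1.9, 189.2]
tcp_rot: [-3.141, -0.001, 2.353]
ft_force: [0.2, -0.7, -1.1]
opening: 0.165
grip_force: 30.0
```

Call:
carry_out(series=[[0,0.3,0,0],[-0.06,0.7,0,0],[-0.06,0.7,0,0],[-0.06,0.7,0,0],[-0.06,0.7,0,0]])

```text
t: 73.3
eef_pos: [459.9, 154.3, 188.0]
tcp_rot: [-3.141, -0.0, 2.352]
ft_force: [0.5, -0.9, -0.7]
opening: 0.165
grip_force: 30.0
```

Call:
carry_out(series=[[-0.06,0.7,0,0],[-0.06,0.7,0,0],[-0.06,0.7,0,0],[-0.06,0.7,0,0],[-0.06,0.7,0,0]])

```text
t: 73.8
eef_pos: [444.8, 329.4, 187.9]
tcp_rot: [-3.141, -0.0, 2.353]
ft_force: [0.5, -0.0, -0.4]
opening: 0.164
grip_force: 30.0
```

Call:
carry_out(series=[[-0.1,0.5,0,0],[0,0,0,0],[0,0,0,0],[0,0,0,0],[0,0,0,0]])

```text
t: 74.3
eef_pos: [440.7, 352.1, 188.3]
tcp_rot: [-3.141, 0.0, 2.352]
ft_force: [0.5, -0.5, -0.8]
opening: 0.159
grip_force: 30.0
```

Call:
carry_out(series=[[-0.02,0.05,-0.4,0],[0,0,-0.5,0],[0,0,-0.3,0],[0,0,0,0],[0,0,0,0]])

```text
t: 74.8
eef_pos: [439.9, 355.2, 128.7]
tcp_rot: [3.141, 0.0, 2.352]
ft_force: [0.2, 0.0, 0.6]
opening: 0.162
grip_force: 30.0
```

Call:
carry_out(series=[[0,0,-0.3,0],[0,0,-0.4,0],[0,0,-0.3,0],[0,0,-0.1,0],[0,0,0,0]])

```text
t: 75.3
eef_pos: [439.7, 355.5, 73.7]
tcp_rot: [3.141, 0.0, 2.352]
ft_force: [-0.0, 0.4, -1.2]
opening: 0.163
grip_force: 30.0
```

Call:
carry_out(series=[[0,0,-0.05,0],[0,0,-0.04,0],[0,0,0,0],[0,0,0,0],[0,0,0,0]])

```text
t: 75.8
eef_pos: [439.6, 355.6, 69.0]
tcp_rot: [3.141, 0.0, 2.353]
ft_force: [0.7, 0.1, -0.9]
opening: 0.16
grip_force: 30.0
```

Call:
carry_out(series=[[0,0,0,0],[0,0,0,0],[0,0,0,0],[0,0,0,0],[0,0,0,0]], fingers=0)

```text
t: 76.3
eef_pos: [439.5, 355.5, 68.8]
tcp_rot: [3.141, 0.0, 2.353]
ft_force: [1.0, -0.6, -0.2]
opening: 0.486
grip_force: 0.0
```

Call:
carry_out(series=[[0,0,0.3,0],[0,0,0.6,0],[0,0,0.7,0],[0,0,0.7,0],[0,0,0.7,0]])

```text
t: 76.8
eef_pos: [439.3, 355.4, 220.3]
tcp_rot: [3.142, -0.0, 2.353]
ft_force: [-0.0, 0.1, 0.2]
opening: 0.498
grip_force: 0.0
```

Call:
carry_out(series=[[0.6,-0.3,0.5,0],[0.7,-0.4,0.5,0],[0.7,-0.4,0.5,0],[0.5,-0.3,0,0],[0,0,0,0]])

```text
t: 77.3
eef_pos: [566.9, 283.5, 293.8]
tcp_rot: [3.141, 0.001, 2.35]
ft_force: [-0.8, 0.3, -0.5]
opening: 0.499
grip_force: 0.0
```

```bash
python3 -c "
from h import *
c,im=snap('w12');t=env.read_camera('scene')
cv2.imwrite('pics/m4.png',np.vstack([im[:260,:,::-1],t[100:430,:,::-1]]))
print(env.state()['t'])"
```

```text
77.4
```

View pics/m4.png

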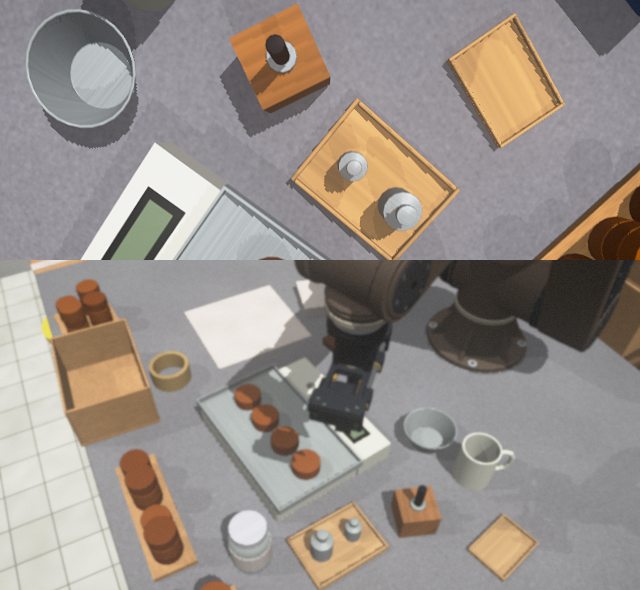

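The stylus is upright in its stand at (277,52). Both weights stand in the large tray at (352,166) and (403,211), all four cakes are on the pan, and the sheet is empty. Handing in.

```bash
python3 -c "
from cell import env
print(env.job_done())"
```

```text
the job is handed in; nothing more can be done
None
```

I finished and handed in the job at about 77 s of the 208 s limit: both weights stand in the largest tray, the button was pushed fully down with the pan empty and again with all four cakes on it, and the stylus is back upright in its stand. One finger pressed the pan rim with about 22 N while reaching for the big weight, under the 40 N limit.

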